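# Clear the rotary doser for washing up

### The job

Swing the dosing arm fully clear of the turntable, then collect every used dosing cup from the doser in the wire basket; the ones under the clear hood come out when you turn the table by its knob, which must be left half a turn (three clicks) round from where it is now, in its notch. When all the cups are in the basket and the table is there, swing the arm back to its home stop over the table; leave the basket upright on the counter and the other things where they are.

Things in the scene. Friction and masses are not known exactly. Their poses are not given: they have to be found in the camera images.
- doser: rotary doser, fixed. Origin on the counter below the turntable's axis, x axis away from the robot, into the hood. Dark base 304 across, 20 high; aluminium turntable 290 across, its top 35 above the counter, with six round rubber pads, centres 102 from the axis, 60 degrees apart. At a notch three pads (dead ahead on the robot's side and 60 degrees either side) are uncovered, three under the hood.
- hood_edge (a point): middle of the front edge of the clear plastic hood's roof, on the roof's top face: 20 along the doser's x from the axis, 111 above the counter. The roof runs from here 140 back and 156 to either side; clear walls stand at both sides and the back, the front is open. Axes as the doser's.
- turntable (a joint): angle of the turntable (rad), growing anticlockwise seen from above. It clicks into sprung notches every 60 degrees: 0 (start), 1.047, 2.094 and 3.142; hard stops 0.06 beyond the first and last, so it turns only anticlockwise from the start. Needs up to about 0.2 N m; left within about 0.4 of a notch it draws itself in.
- knob_grip (a point): point on the turntable's axis, 138 above the counter, at the height to grip the black knob that turns with the table and stands above the hood. The knob is an upright bar 18 thick (this point's x axis) by 50 long (its y axis), from height 115 to height 155. Turns with the table.
- dosing_arm (a joint): angle of the dosing arm (rad), growing clockwise seen from above. 0: home stop, head over the front of the turntable. 1.6: stop, swung clear, arm pointing along the doser's +x at its right side. Needs about 1 N at the head and stays where it is left.
- doser_hinge (a point): point on the arm's vertical hinge axis (at the doser's x -80, y -200), 268 above the counter; the y axis of this point points along the arm from hinge to head. A steel post 26 across stands here, up to height 188, the arm's hub on it up to 214.
- doser_grip (a point): grip point of the arm: on the black upright post, 16 across, that stands on the dosing head from height 235 to 287; this point is 268 above the counter and 190 from the hinge axis. The head below is a grey cylinder 60 across, heights 168 to 235; the arm is a tube 20 thick at height 200.
- basket: loose wire basket, open on top, outside 220 (its x) by 190 (its y) by 80 high, wires 4 thick, about 0.7 kg, to the robot's left. Origin under the centre of its floor; floor 4 thick.
- cup1: used steel dosing cup, open on top, 40 square by 65 high, wall 3, about 70 g; origin at the centre of its underside, z axis up through its mouth, x and y square to its sides. Starts upright on one of the turntable's pads, one pair of sides roughly facing the axis. May be absent.
- cup2: used steel dosing cup, open on top, 40 square by 65 high, wall 3, about 70 g; origin at the centre of its underside, z axis up through its mouth, x and y square to its sides. Starts upright on one of the turntable's pads, one pair of sides roughly facing the axis. May be absent.
- cup3: used steel dosing cup, open on top, 40 square by 65 high, wall 3, about 70 g; origin at the centre of its underside, z axis up through its mouth, x and y square to its sides. Starts upright on one of the turntable's pads, one pair of sides roughly facing the axis. May be absent.
- cup4: used steel dosing cup, open on top, 40 square by 65 high, wall 3, about 70 g; origin at the centre of its underside, z axis up through its mouth, x and y square to its sides. Starts upright on one of the turntable's pads, one pair of sides roughly facing the axis. May be absent.
- cup5: used steel dosing cup, open on top, 40 square by 65 high, wall 3, about 70 g; origin at the centre of its underside, z axis up through its mouth, x and y square to its sides. Starts upright on one of the turntable's pads, one pair of sides roughly facing the axis. May be absent.
- cup6: used steel dosing cup, open on top, 40 square by 65 high, wall 3, about 70 g; origin at the centre of its underside, z axis up through its mouth, x and y square to its sides. Starts upright on one of the turntable's pads, one pair of sides roughly facing the axis. May be absent.
- mug: white ceramic mug, 80 across, 90 high; origin at the centre of its underside. Bystander.
- shaker: steel shaker can, 60 across, 110 high; origin at the centre of its underside. Bystander.
- tamper: dark steel tamper, 58 across, 80 high, standing on its flat foot; origin at the centre of its underside. Bystander.
- spoon: spoon 150 long lying flat; origin at the middle of the spoon, near the counter. Bystander.
- jar: closed glass jar, 70 across, 100 high; origin at the centre of its underside. Bystander.
- bowl: small blue bowl, 100 across, 45 high; origin at the centre of its underside. Bystander.
Mind the look-alikes: they are no part of the job. What is shaped like the cup1 but orange is not meant.

How it is judged:
By the outcome, as a careful person would: the job done as asked, in the order asked, and still so for the second after the job is handed in, with the robot touching nothing.
Of cup1, cup2, cup3, cup4, cup5, cup6 only 4 to 6 are there at a start; the rules pass over those that are not, and their reading is None.
At some moment in a run one of basket may be knocked a few centimetres aside while the robot is not near it.
Once in a run the grip may slacken for a moment while it holds something.
It also fails if it takes over 210 s, if anything falls off the work surface, if the arm or the gripper's body presses on something with over 40 N, if the wrist force passes 120 N, or if a joint passes its speed limit or range.

### The arm

A 6-joint arm with a two-finger parallel gripper is mounted at the origin on the work surface. World frame = base frame: x ahead of the robot, y to its left, z up, the work surface at z = 0. Lengths are in m, angles in rad, forces in N, time in s.
With the tool pointing down it reaches from about 0.425 to 0.95 m from the base axis. Payload 14.7 kg.
Tool frame: the origin (TCP) lies between the finger pads; the fingertips stand 25 mm ahead of it and the grasp point (between the pads) lies 6 mm ahead of it; z points along the fingers, y is the line along which they close (so a half turn about z gives the same grasp; the last joint's range is limited). The gripper opens to 85 mm and grips with 20 to 120 N. Pads are 22 mm wide; open, the fingers measure 114 mm over their backs; the gripper's body (76 mm by 85 mm) begins 54 mm behind the grasp point. The pads swing forward as they close: fully open they stand 13 mm farther back than shut.
Start: joints at [-1.233, 0.48, 1.596, -0, 1.065, -0.047], TCP at [0.244, -0.602, 0.256] pointing down, gripper open.
Joint ranges: [-2.75, 2.75], [-0.82, 2.05], [0.23, 2.67], [-1.56, 4.7], [0.09, 2.69], [-2.92, 2.92]. Speed limits (rad/s): [1.89, 1.89, 2.39, 3.01, 3.01, 3.01].

### API

Orientations are given as a 3x3 rotation matrix whose columns are the frame's x, y, z axes.
In Python, from plant import sense, get_image, camera_model, close_job gives the robot as it stands.
- The arm moves only by the tool play_rows, never from a script. Its argument "series" is a list that holds one entry, the list of rows, each a list of 7 numbers: the shift along the tool's x, y, z in m, then the turn, a rotation vector about the tool's x, y, z in degrees, then the closure, from 0 (fully open) to 1 (shut). A call has exactly 5 rows; each row shifts and turns the commanded pose from where the row before left it, along the tool's axes as they then stand; what a row does not reach is not made up. A row lasts 1/10 s, in which the tool goes at most 50 mm and 8.59 degrees, less where a joint would pass 70% of its speed; a pose out of reach is approached as far as the arm can. A call is refused whole if a number of a shift passes 0.05 or a number of a turn 8.59, either way. A call with a gripper value outside its range is refused whole. The fingers move at their own pace and stop on an object; "force" is the grip in N (left out, the last holds). Time passes only in rows, so rows that do not move let the fingers close, or fill a call up. It gives the time, the measured TCP pose, the force, the opening and the grip force at its end, in the units of the state.
- sense(): the state, without advancing time (a new reading comes with each control period).
- get_image(name): name is "side" or "top" or "wrist"; returns the picture (480x640x3 uint8, red, green, blue); there is no depth.
- camera_model(name): a dict with "fx", "fy", "cx", "cy" (pixels), "R" (3x3) and "t" (3): a world point X has camera coordinates R X + t. Camera axes: x right, y down, z forward; pixel columns grow to the right and rows downward; lengths in m; the calibration is good to about 2 mm. A picture is of the moment at which its call begins: read the wrist's pose just before it. camera_model takes no time and is no camera call; for the wrist camera it gives the pose at the moment of the call.
- close_job(): hands the job in; it is judged then, once.
The state is a dict: "time": time; "joint_positions": joint angles; "qd": joint speeds; "tau": joint torques, N m; "tcp_pos": TCP position; "ee_rot": TCP orientation; "force": force on the tool from outside, world axes, zero at the start; "ft_torque": the same for the moment, N m; "gripper_width": opening from 0.0 (shut) to 1.0 (fully open); "grip_force": force on a finger pad.
Only numpy, scipy, OpenCV 4.12 (cv2) and the standard library are available. Lean on these libraries where they do the work, as an engineer would, in place of code of your own. Each camera call takes 0.05 s, during which the arm holds its last target. There are 200 camera calls.

## Working session

There is one attempt and no reset: what is moved stays moved. The work goes in short steps, Python scripts to look and compute and a tool call to move; the robot and the scene stay as the last step left them, time stands still between calls to the robot, and variables do not carry over. Pictures are saved under pics/ and viewed, at most 14 in all, crops included, and the job is handed in when it is done.

Besides the shell and the picture viewer there is one more tool, called after "Request:" as name(argument=value, ...), one argument or row to a line, values as JSON. play_rows: Moves the arm, as the interface text tells. Its arguments: {"type":"object","properties":{"series":{"type":"array"},"force":{"type":"number"}},"required":["series"]}

```bash
mkdir -p pics
python3 - <<'E'
from plant import *
import cv2,numpy as np
s=sense();print(s['time'],s['tcp_pos'],np.round(s['ee_rot'],3).tolist(),s['gripper_width'])
for n in("top","side"):
    im=get_image(n);cv2.imwrite(f"pics/{n}0.png",im[:,:,::-1]);c=camera_model(n);print(n,{k:np.round(v,4).tolist() for k,v in c.items()})
E
```

```text
0.0 [ 0.2438993  -0.6020972   0.25565464] [[0.927, 0.375, -0.0], [0.375, -0.927, 0.001], [0.0, -0.001, -1.0]] 0.9945068040212663
top {'fx': 591.4647, 'fy': 591.4647, 'cx': 324.6856, 'cy': 236.1663, 'R': [[-0.0011, -1.0, 0.0069], [-0.9969, 0.0005, -0.0793], [0.0793, -0.007, -0.9968]], 't': [-0.0421, 0.5023, 1.6961]}
side {'fx': 475.9463, 'fy': 475.9463, 'cx': 319.277, 'cy': 242.6843, 'R': [[0.9789, -0.203, -0.0231], [-0.1386, -0.5769, -0.8049], [0.15, 0.7912, -0.5929]], 't': [-0.4892, 0.176, 1.1783]}
```

View pics/top0.png

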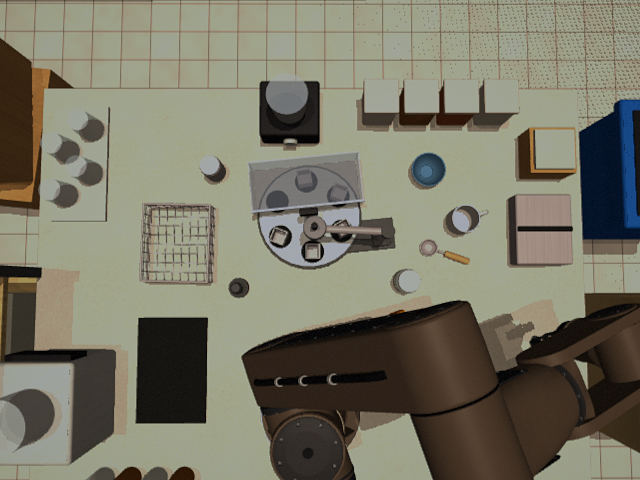

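View pics/side0.png

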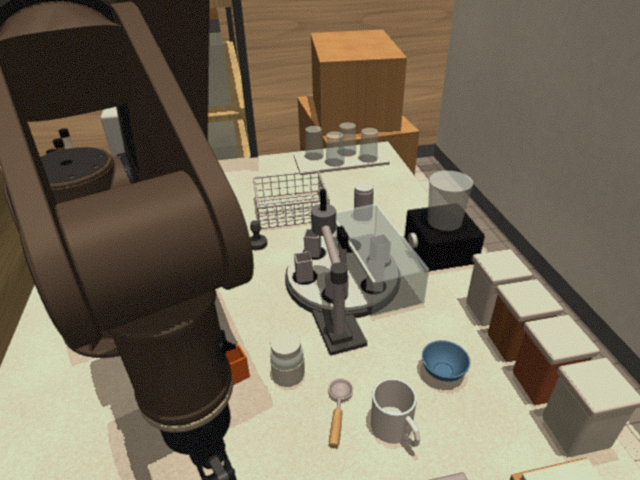

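```bash
cat > h.py <<'E'
import numpy as np,cv2
from plant import *
def ray(c,u,v):
    d=np.array([(u-c['cx'])/c['fx'],(v-c['cy'])/c['fy'],1.]);R=np.array(c['R']);return -R.T@np.array(c['t']),R.T@d
def onz(c,u,v,z):
    o,d=ray(c,u,v);return o+d*(z-o[2])/d[2]
def proj(c,X):
    p=np.array(c['R'])@np.array(X)+np.array(c['t']);return np.array([c['fx']*p[0]/p[2]+c['cx'],c['fy']*p[1]/p[2]+c['cy']])
E
python3 - <<'E'
import cv2
a=cv2.imread('pics/top0.png')[140:275,235:415]
cv2.imwrite('pics/c1.png',cv2.resize(a,None,fx=4.4,fy=4.4,interpolation=cv2.INTER_CUBIC))
E
```

```text
(no output)
```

View pics/c1.png

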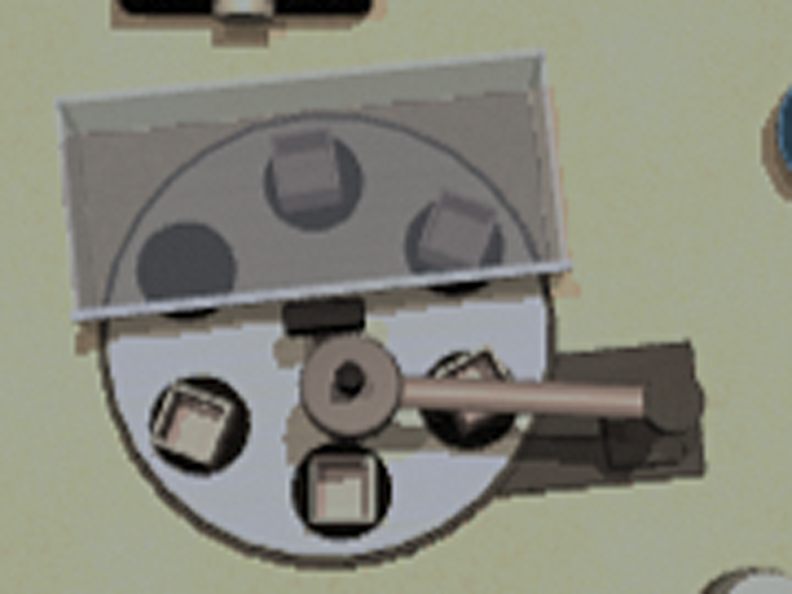

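Run:
```python
from h import *
c=camera_model('top')
f=lambda x,y,z:onz(c,235+(x+.5)/4.4-.5,140+(y+.5)/4.4-.5,z)[:2]
L,R=f(76,316,.111),f(568,267,.111)
print(L,R,np.linalg.norm(L-R),(L+R)/2)
d=(L-R)/np.linalg.norm(L-R);th=np.arctan2(-d[0],d[1]);print('yaw',th, np.degrees(th))
P=np.array([f(*p,.035) for p in [(200,426),(342,490),(472,400),(455,240),(313,181),(187,268)]])
for i in range(3):print((P[i]+P[i+3])/2,np.linalg.norm(P[i]-P[i+3]), np.degrees(np.arctan2(*(P[i+3]-P[i])[::-1])))
ex=np.array([np.cos(th),np.sin(th)]);print('axis from hood',(L+R)/2-.02*ex)
# disc ellipse extents: left/right/bottom
print(f(104,320,.035),f(550,320,.035),f(340,562,.03),f(318,114,.035))
print('post',f(350,375,.287))
```

```text
[0.56346243 0.15859126] [ 0.59434406 -0.14971439] 0.30984842466743673 [0.57890325 0.00443844]
yaw 0.0998326463960562 5.719989296115949
[0.56165833 0.00240029] 0.20714705596020092 -53.71612911905733
[0.56029267 0.00271022] 0.20461386647723256 5.386265457530476
[0.56087438 0.00150872] 0.20613613657941346 65.0108751841717
axis from hood [0.55900283 0.0024451 ]
[0.57007504 0.14910538] [ 0.56999973 -0.14327422] [ 0.41165552 -0.0055449 ] [0.7068284  0.00907987]
post [ 0.5088953  -0.01481437]
```

```bash
cat >> h.py <<'E'
AX=np.array([.5600,.0023]);YAW=np.radians(5.6)
ex=np.array([np.cos(YAW),np.sin(YAW)]);ey=np.array([-ex[1],ex[0]])
def dos(x,y):return AX+x*ex+y*ey
def st():
    s=sense();R=np.array(s['ee_rot']);phi=np.degrees(np.arctan2(R[1,1],R[0,1]))
    print('t%.1f'%s['time'],'p',np.round(s['tcp_pos'],4),'phi%.1f'%phi,'z',np.round(R[:,2],3),'w%.3f gf%.1f'%(s['gripper_width'],s['grip_force']),'F',np.round(s['force'],1),'q',np.round(s['joint_positions'],2));return s,R,phi
def plan(*wp):
    """wp: (x,y,z,phi_deg,n) successive; rows in tool axes (shift at pose before each row's turn)"""
    s,R,phi=st();p=np.array(s['tcp_pos'])
    for x,y,z,ph,n in wp:
        t=np.array([x,y,z]);
        dphi=0 if ph is None else (ph-phi)/n
        for i in range(n):
            a=np.radians(phi);Rt=np.array([[-np.sin(a),np.cos(a),0],[np.cos(a),np.sin(a),0],[0,0,-1]])
            d=(t-p)/(n-i);r=np.round(Rt.T@d,3);p=p+Rt@r
            print([*map(float,r),round(float(-dphi),1)]);phi-=round(-dphi,1)
        print('--',np.round(p,3),round(phi,1))
E
python3 - <<'E'
from h import *
c=camera_model('top')
H=dos(-.08,-.2);print('hinge',H,(proj(c,[*H,.214])-[235,140])*4.4)
for b in(0,.1,.15,.2):
    a=YAW+np.pi/2+.03-b;print(b,(proj(c,[*(H+.19*np.array([np.cos(a),np.sin(a)])),.235])-[235,140])*4.4)
im=cv2.imread('pics/top0.png')[190:300,125:230]
cv2.imwrite('pics/c2.png',cv2.resize(im,None,fx=5.4,fy=5.4,interpolation=cv2.INTER_CUBIC))
plan((.244,-.602,.356,-40,4),(.509,-.015,.356,-3,16))
E
```

```text
hinge [ 0.49989839 -0.20455211] [673.72020053 400.72652682]
0 [351.4870761  439.52430826]
0.1 [348.93704763 406.78604492]
0.15 [348.89688446 390.38617838]
0.2 [349.67913167 374.0206344 ]
t0.1 p [ 0.2439 -0.6021  0.2557] phi-68.0 z [-0.     0.001 -1.   ] w1.003 gf0.0 F [-1.2  0.2  0.5] q [-1.23  0.48  1.6  -0.    1.07 -0.05]
[0.0, -0.0, -0.025, -7.0]
[0.0, -0.0, -0.025, -7.0]
[0.0, -0.0, -0.025, -7.0]
[0.0, -0.0, -0.025, -7.0]
-- [ 0.244 -0.602  0.356] -40.0
[0.039, -0.011, -0.0, -2.3]
[0.039, -0.009, -0.0, -2.3]
[0.04, -0.008, -0.0, -2.3]
[0.04, -0.006, -0.0, -2.3]
[0.04, -0.005, -0.0, -2.3]
[0.04, -0.003, -0.0, -2.3]
[0.04, -0.001, -0.0, -2.3]
[0.04, 0.0, -0.0, -2.3]
[0.04, 0.002, -0.0, -2.3]
[0.04, 0.004, -0.0, -2.3]
[0.04, 0.005, -0.0, -2.3]
[0.04, 0.007, -0.0, -2.3]
[0.039, 0.008, -0.0, -2.3]
[0.039, 0.01, -0.0, -2.3]
[0.039, 0.012, -0.0, -2.3]
[0.038, 0.013, -0.0, -2.3]
-- [ 0.509 -0.015  0.356] -3.2
```

View pics/c2.png

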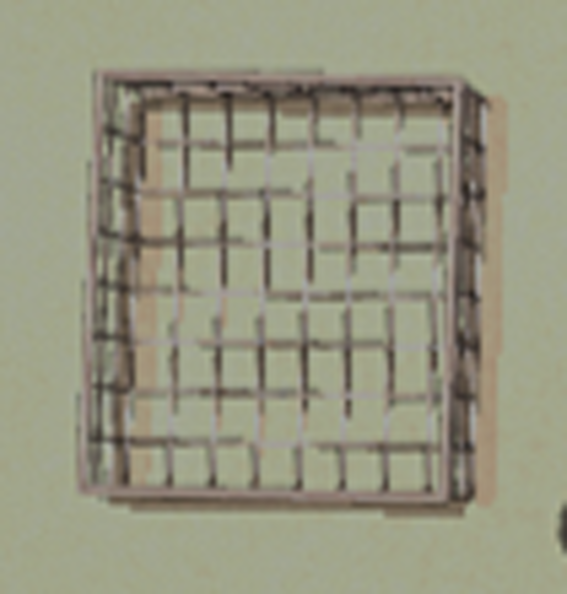

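Run:
```python
from h import *
c=camera_model('top')
f=lambda x,y,z:onz(c,125+(x+.5)/5.4-.5,190+(y+.5)/5.4-.5,z)[:2]
C=np.array([f(*p,.078) for p in [(98,74),(464,78),(448,495),(82,490)]]);print(C.round(4),C.mean(0))
for i in range(4):print(np.linalg.norm(C[i]-C[i-1]))
print(np.degrees(np.arctan2(*(C[0]-C[3])[::-1])))
```

```text
[[0.5906 0.469 ]
 [0.5884 0.2788]
 [0.3719 0.284 ]
 [0.3747 0.4723]] [0.48141585 0.3760357 ]
0.21587166729036028
0.19022333732284638
0.21655110519342669
0.1882746608431403
-0.8505925250546397
```

Request:
play_rows(
  series=[
    [[0, 0, -0.025, 0, 0, -7], [0, 0, -0.025, 0, 0, -7], [0, 0, -0.025, 0, 0, -7], [0, 0, -0.025, 0, 0, -7], [0, 0, 0, 0, 0, 0, 0]],
  ],
)

```text
invalid input at $.series[0][0]: expected 7 numbers
```

Request:
play_rows(
  series=[
    [[0, 0, -0.025, 0, 0, -7, 0], [0, 0, -0.025, 0, 0, -7, 0], [0, 0, -0.025, 0, 0, -7, 0], [0, 0, -0.025, 0, 0, -7, 0], [0.039, -0.011, 0, 0, 0, -2.3, 0]],
  ],
)

```text
time: 0.6
tcp_pos: [0.2599, -0.5691, 0.3591]
ee_rot: [[0.609, 0.793, 0.001], [0.793, -0.609, -0.006], [-0.004, 0.005, -1.0]]
force: [0.5, 1.0, 0.6]
gripper_width: 0.999
grip_force: 0.0
```

Request:
play_rows(
  series=[
    [[0.039, -0.009, 0, 0, 0, -2.3, 0], [0.04, -0.008, 0, 0, 0, -2.3, 0], [0.04, -0.006, 0, 0, 0, -2.3, 0], [0.04, -0.005, 0, 0, 0, -2.3, 0], [0.04, -0.003, 0, 0, 0, -2.3, 0]],
  ],
)

```text
time: 1.1
tcp_pos: [0.3435, -0.3799, 0.3561]
ee_rot: [[0.439, 0.898, -0.0], [0.898, -0.439, 0.0], [0.0, -0.0, -1.0]]
force: [0.9, -0.4, 0.3]
gripper_width: 1.001
grip_force: 0.0
```

Request:
play_rows(
  series=[
    [[0.04, -0.001, 0, 0, 0, -2.3, 0], [0.04, 0, 0, 0, 0, -2.3, 0], [0.04, 0.002, 0, 0, 0, -2.3, 0], [0.04, 0.004, 0, 0, 0, -2.3, 0], [0.04, 0.005, 0, 0, 0, -2.3, 0]],
  ],
)

```text
time: 1.6
tcp_pos: [0.4265, -0.1973, 0.3562]
ee_rot: [[0.252, 0.968, -0.0], [0.968, -0.252, 0.0], [0.0, -0.0, -1.0]]
force: [0.5, -0.3, 0.1]
gripper_width: 0.995
grip_force: 0.0
```

Request:
play_rows(
  series=[
    [[0.04, 0.007, 0, 0, 0, -2.3, 0], [0.039, 0.008, 0, 0, 0, -2.3, 0], [0.039, 0.01, 0, 0, 0, -2.3, 0], [0.039, 0.012, 0, 0, 0, -2.3, 0], [0.038, 0.013, 0, 0, 0, -2.3, 0]],
  ],
)

```text
time: 2.1
tcp_pos: [0.5099, -0.0136, 0.3562]
ee_rot: [[0.053, 0.999, -0.0], [0.999, -0.053, -0.0], [-0.0, -0.0, -1.0]]
force: [1.7, -0.6, -0.5]
gripper_width: 0.999
grip_force: 0.0
```

Run:
```python
from h import *
st();c=camera_model('wrist');print({k:np.round(v,3).tolist() for k,v in c.items()})
im=get_image('wrist');cv2.imwrite('pics/w1.png',im[:,:,::-1])
print(proj(c,[.509,-.015,.287]))
```

```text
t2.1 p [ 0.5099 -0.0136  0.3562] phi-3.1 z [-0. -0. -1.] w0.999 gf0.0 F [ 1.7 -0.6 -0.5] q [-0.09  0.19  1.78 -0.    1.18 -0.03]
{'fx': 344.5, 'fy': 344.5, 'cx': 323.158, 'cy': 238.786, 'R': [[0.999, -0.053, -0.002], [-0.051, -0.96, 0.274], [-0.016, -0.274, -0.962]], 't': [-0.509, -0.05, 0.479]}
[322.76605757 268.67092225]
```

View pics/w1.png

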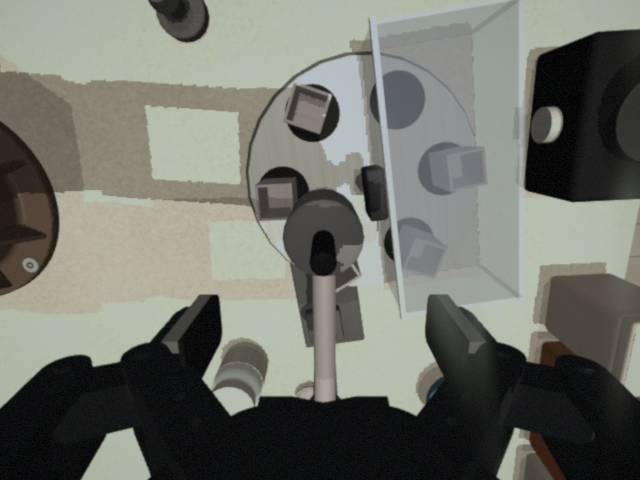

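Request:
play_rows(
  series=[
    [[-0.001, -0.001, 0.016, 0, 0, 0, 0], [0, 0, 0.016, 0, 0, 0, 0], [0, 0, 0.016, 0, 0, 0, 0.3], [0, 0, 0.016, 0, 0, 0, 0.5], [0, 0, 0.016, 0, 0, 0, 0.72]],
  ],
  force=20,
)

```text
time: 2.65
tcp_pos: [0.5083, -0.0163, 0.2755]
ee_rot: [[0.055, 0.998, -0.0], [0.998, -0.055, 0.0], [-0.0, -0.0, -1.0]]
force: [0.0, -0.4, 0.3]
gripper_width: 0.514
grip_force: 0.0
```

Request:
play_rows(
  series=[
    [[0, 0, 0, 0, 0, 0, 0.72], [0, 0, 0, 0, 0, 0, 0.72], [0, 0, 0, 0, 0, 0, 0.72], [-0.0008, 0.0172, 0, 0, 0, 5.2, 0.72], [-0.0008, 0.0172, 0, 0, 0, 5.2, 0.72]],
  ],
)

```text
time: 3.15
tcp_pos: [0.543, -0.0212, 0.2773]
ee_rot: [[0.238, 0.971, 0.001], [0.971, -0.238, 0.0], [0.0, 0.001, -1.0]]
force: [-1.9, -0.9, -0.5]
gripper_width: 0.282
grip_force: 0.7
```

Run:
```python
from h import *
s,R,phi=st();H=dos(-.08,-.2);d=s['tcp_pos'][:2]-H;print(np.linalg.norm(d),np.degrees(np.arctan2(d[1],d[0])))
```

```text
t3.1 p [ 0.543  -0.0212  0.2773] phi-13.7 z [ 0.001  0.    -1.   ] w0.282 gf0.7 F [-1.9 -0.9 -0.5] q [-0.09  0.31  1.82  0.    1.01  0.14]
0.1883568261270933 76.78194561240194
```

Contact, arm following. Continue the arc to about a = 4°.

Request:
play_rows(
  series=[
    [[-0.0008, 0.0172, 0, 0, 0, 5.2, 0.72], [-0.0008, 0.0172, 0, 0, 0, 5.2, 0.72], [-0.0008, 0.0172, 0, 0, 0, 5.2, 0.72], [-0.0008, 0.0172, 0, 0, 0, 5.2, 0.72], [-0.0008, 0.0172, 0, 0, 0, 5.2, 0.72]],
  ],
)

```text
time: 3.65
tcp_pos: [0.6197, -0.0596, 0.2772]
ee_rot: [[0.64, 0.769, 0.001], [0.769, -0.64, 0.0], [0.001, 0.001, -1.0]]
force: [-0.6, 0.9, 0.4]
gripper_width: 0.28
grip_force: 0.7
```

Request:
play_rows(
  series=[
    [[-0.0008, 0.0172, 0, 0, 0, 5.2, 0.72], [-0.0008, 0.0172, 0, 0, 0, 5.2, 0.72], [-0.0008, 0.0172, 0, 0, 0, 5.2, 0.72], [-0.0008, 0.0172, 0, 0, 0, 5.2, 0.72], [-0.0008, 0.0172, 0, 0, 0, 5.2, 0.72]],
  ],
)

```text
time: 4.15
tcp_pos: [0.6714, -0.1278, 0.2772]
ee_rot: [[0.912, 0.411, 0.001], [0.411, -0.912, 0.0], [0.001, 0.0, -1.0]]
force: [-0.6, 1.2, 0.5]
gripper_width: 0.282
grip_force: 0.7
```

Request:
play_rows(
  series=[
    [[-0.0008, 0.0172, 0, 0, 0, 5.2, 0.72], [-0.0008, 0.0172, 0, 0, 0, 5.2, 0.72], [-0.0008, 0.0172, 0, 0, 0, 5.2, 0.72], [-0.0004, 0.008, 0, 0, 0, 2.5, 0.72], [0, 0, 0, 0, 0, 0, 0.72]],
  ],
)

```text
time: 4.65
tcp_pos: [0.6866, -0.1859, 0.277]
ee_rot: [[0.994, 0.109, 0.001], [0.109, -0.994, -0.0], [0.001, 0.001, -1.0]]
force: [0.2, -0.0, -0.7]
gripper_width: 0.281
grip_force: 0.0
```

Run:
```python
from h import *
s,R,phi=st();H=dos(-.08,-.2);d=s['tcp_pos'][:2]-H;print(np.linalg.norm(d),np.degrees(np.arctan2(d[1],d[0])))
```

```text
t4.7 p [ 0.6866 -0.1859  0.277 ] phi-83.8 z [ 0.001 -0.    -1.   ] w0.281 gf0.0 F [ 0.2 -0.  -0.7] q [-0.31  0.55  1.42 -0.    1.17  1.16]
0.18759281890512272 5.698402477870994
```

Request:
play_rows(
  series=[
    [[0, 0.004, 0, 0, 0, 0, 0.72], [0, 0.004, 0, 0, 0, 0, 0.72], [0, 0.003, 0, 0, 0, 0, 0.72], [0, 0, 0, 0, 0, 0, 0.72], [0, 0, 0, 0, 0, 0, 0.72]],
  ],
)

```text
time: 5.15
tcp_pos: [0.6874, -0.1932, 0.2767]
ee_rot: [[0.994, 0.112, -0.0], [0.112, -0.994, 0.003], [-0.0, -0.003, -1.0]]
force: [-2.5, 14.1, 5.6]
gripper_width: 0.283
grip_force: 7.7
```

Request:
play_rows(
  series=[
    [[0, 0.002, 0, 0, 0, 0, 0.72], [0, 0.002, 0, 0, 0, 0, 0.72], [0, 0.002, 0, 0, 0, 0, 0.72], [0, 0, 0, 0, 0, 0, 0.72], [0, 0, 0, 0, 0, 0, 0.72]],
  ],
)

```text
time: 5.65
tcp_pos: [0.6875, -0.1938, 0.2765]
ee_rot: [[0.994, 0.113, -0.003], [0.114, -0.993, 0.01], [-0.002, -0.011, -1.0]]
force: [-6.3, 50.4, 13.0]
gripper_width: 0.284
grip_force: 25.4
```

Request:
play_rows(
  series=[
    [[0, -0.012, 0, 0, 0, 0, 0.5], [0, 0, 0, 0, 0, 0, 0.3], [0, 0, -0.03, 0, 0, 0, 0], [0, 0, -0.03, 0, 0, 0, 0], [0, 0, -0.03, 0, 0, 0, 0]],
  ],
)

```text
time: 6.15
tcp_pos: [0.6868, -0.1902, 0.3674]
ee_rot: [[0.994, 0.111, -0.0], [0.111, -0.994, -0.0], [-0.0, 0.0, -1.0]]
force: [0.0, -0.3, 0.3]
gripper_width: 1.0
grip_force: 0.0
```

Run:
```python
from h import *
plan((.46,-.02,.37,-3,10))
```

```text
t6.2 p [ 0.6868 -0.1902  0.3674] phi-83.6 z [-0. -0. -1.] w1.000 gf0.0 F [ 0.  -0.3  0.3] q [-0.31  0.5   1.29 -0.    1.35  1.15]
[-0.021, -0.019, -0.0, -8.1]
[-0.018, -0.022, -0.0, -8.1]
[-0.014, -0.024, -0.0, -8.1]
[-0.011, -0.026, -0.0, -8.1]
[-0.007, -0.028, -0.0, -8.1]
[-0.003, -0.028, -0.001, -8.1]
[0.001, -0.028, -0.0, -8.1]
[0.005, -0.028, -0.001, -8.1]
[0.009, -0.027, -0.0, -8.1]
[0.013, -0.026, -0.001, -8.1]
-- [ 0.46 -0.02  0.37] -2.6
```

Request:
play_rows(
  series=[
    [[-0.021, -0.019, 0, 0, 0, -8.1, 0], [-0.018, -0.022, 0, 0, 0, -8.1, 0], [-0.014, -0.024, 0, 0, 0, -8.1, 0], [-0.011, -0.026, 0, 0, 0, -8.1, 0], [-0.007, -0.028, 0, 0, 0, -8.1, 0]],
  ],
)

```text
time: 6.65
tcp_pos: [0.5722, -0.1053, 0.3664]
ee_rot: [[0.679, 0.734, 0.0], [0.734, -0.679, -0.001], [-0.0, 0.001, -1.0]]
force: [0.9, 0.3, 0.4]
gripper_width: 1.002
grip_force: 0.0
```

Request:
play_rows(
  series=[
    [[-0.003, -0.028, -0.001, 0, 0, -8.1, 0], [0.001, -0.028, 0, 0, 0, -8.1, 0], [0.005, -0.028, -0.001, 0, 0, -8.1, 0], [0.009, -0.027, 0, 0, 0, -8.1, 0], [0.013, -0.026, -0.001, 0, 0, -8.1, 0]],
  ],
)

```text
time: 7.15
tcp_pos: [0.459, -0.0193, 0.3695]
ee_rot: [[0.04, 0.999, 0.001], [0.999, -0.04, -0.0], [-0.0, 0.001, -1.0]]
force: [0.2, 0.0, 1.0]
gripper_width: 0.997
grip_force: 0.0
```

Run:
```python
from h import *
import json
s,R,p=st();c=camera_model('wrist');im=get_image('wrist')[:,:,::-1];cv2.imwrite('pics/w2.png',im)
json.dump({k:np.array(v).tolist() for k,v in c.items()},open('w2.json','w'))
for a in(120,180,240):
    X=dos(.102*np.cos(np.radians(a)),.102*np.sin(np.radians(a)));print(a,X,proj(c,[*X,.1]))
cr=im[0:300,170:470];cv2.imwrite('pics/w2c.png',cv2.resize(cr,None,fx=2,fy=2,interpolation=cv2.INTER_CUBIC))
```

```text
t7.2 p [ 0.459  -0.0193  0.3695] phi-2.3 z [ 0.001 -0.    -1.   ] w0.997 gf0.0 F [0.2 0.  1. ] q [-0.11  0.1   1.86 -0.    1.19 -0.07]
120 [0.50062346 0.08523628] [359.44881355 104.09297926]
180 [ 0.45848681 -0.00765346] [322.90746102 193.95798485]
240 [ 0.51786335 -0.09058973] [375.67275295 261.50422109]
```

View pics/w2c.png

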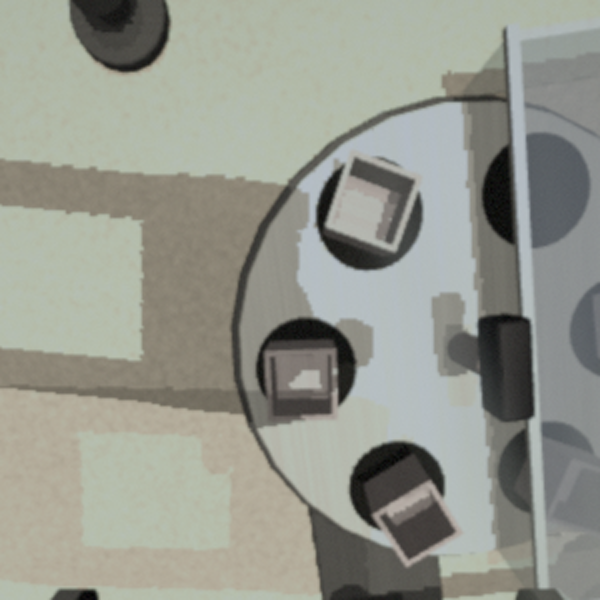

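Run:
```python
from h import *
import json
c=json.load(open('w2.json'))
for n,q in dict(A=[(354,152),(424,181),(402,257),(325,222)],B=[(265,349),(336,347),(339,412),(272,417)],C=[(373,516),(437,480),(460,526),(408,565)]).items():
    P=np.array([onz(c,170+(x+.5)/2-.5,(y+.5)/2-.5,.1)[:2] for x,y in q])
    e=[np.linalg.norm(P[i]-P[i-1]).round(4) for i in range(4)]
    d=[P[1]-P[0],P[2]-P[3]];a=[np.degrees(np.arctan2(v[1],v[0])).round(1) for v in d+[P[2]-P[1],P[3]-P[0]]]
    print(n,P.mean(0).round(4),e,a,(np.linalg.norm(P[0]-P[2]),np.linalg.norm(P[1]-P[3])))
```

```text
A [0.499  0.0878] [np.float64(0.0368), np.float64(0.0391), np.float64(0.0389), np.float64(0.0448)] [np.float64(-23.0), np.float64(-25.4), np.float64(-107.2), np.float64(-115.7)] (np.float64(0.05785464765098652), np.float64(0.055006688632212614))
B [ 0.4568 -0.0038] [np.float64(0.0383), np.float64(0.0393), np.float64(0.0364), np.float64(0.0382)] [np.float64(-0.7), np.float64(2.0), np.float64(-89.0), np.float64(-87.3)] (np.float64(0.05440337927361341), np.float64(0.053229663019057176))
C [ 0.5224 -0.0899] [np.float64(0.0383), np.float64(0.0429), np.float64(0.0322), np.float64(0.039)] [np.float64(28.8), np.float64(37.6), np.float64(-64.3), np.float64(-57.2)] (np.float64(0.0522759836086348), np.float64(0.05549885825724338))
```

Run:
```python
from h import *
plan((.4995,.0875,.16,67,10),(.4995,.0875,.091,67,4))
```

```text
t7.2 p [ 0.4557 -0.0174  0.3696] phi-1.7 z [-0.001  0.001 -1.   ] w0.998 gf0.0 F [-2.7  1.7 -0.1] q [-0.1   0.09  1.86  0.    1.19 -0.07]
[0.011, 0.004, 0.021, -6.9]
[0.01, 0.005, 0.021, -6.9]
[0.009, 0.007, 0.021, -6.9]
[0.008, 0.008, 0.021, -6.9]
[0.008, 0.008, 0.021, -6.9]
[0.006, 0.009, 0.021, -6.9]
[0.005, 0.01, 0.021, -6.9]
[0.004, 0.011, 0.021, -6.9]
[0.003, 0.011, 0.021, -6.9]
[0.002, 0.012, 0.021, -6.9]
-- [0.5   0.088 0.16 ] 67.3
[-0.0, -0.0, 0.017, 0.1]
[-0.0, -0.0, 0.017, 0.1]
[-0.0, -0.0, 0.017, 0.1]
[-0.0, -0.0, 0.018, 0.1]
-- [0.5   0.088 0.091] 66.9
```

Request:
play_rows(
  series=[
    [[0.011, 0.004, 0.021, 0, 0, -6.9, 0.25], [0.01, 0.005, 0.021, 0, 0, -6.9, 0.25], [0.009, 0.007, 0.021, 0, 0, -6.9, 0.25], [0.008, 0.008, 0.021, 0, 0, -6.9, 0.25], [0.008, 0.008, 0.021, 0, 0, -6.9, 0.25]],
  ],
  force=45,
)

```text
time: 7.7
tcp_pos: [0.4833, 0.0326, 0.2638]
ee_rot: [[-0.532, 0.847, 0.001], [0.847, 0.532, -0.0], [-0.001, 0.001, -1.0]]
force: [0.6, 0.2, 0.1]
gripper_width: 0.751
grip_force: 0.0
```

Request:
play_rows(
  series=[
    [[0.006, 0.009, 0.021, 0, 0, -6.9, 0.25], [0.005, 0.01, 0.021, 0, 0, -6.9, 0.25], [0.004, 0.011, 0.021, 0, 0, -6.9, 0.25], [0.003, 0.011, 0.021, 0, 0, -6.9, 0.25], [0.002, 0.012, 0.021, 0, 0, -6.9, 0.25]],
  ],
)

```text
time: 8.2
tcp_pos: [0.5061, 0.0852, 0.1587]
ee_rot: [[-0.918, 0.396, 0.001], [0.396, 0.918, -0.0], [-0.001, 0.0, -1.0]]
force: [-0.4, -0.1, -0.7]
gripper_width: 0.75
grip_force: 0.0
```

Run:
```python
from h import *
plan((.4995,.0875,.091,67,5))
```

```text
t8.2 p [0.5061 0.0852 0.1587] phi66.6 z [ 0.001 -0.    -1.   ] w0.750 gf0.0 F [-0.4 -0.1 -0.7] q [ 0.11  0.42  2.   -0.    0.72 -1.05]
[0.001, -0.0, 0.014, -0.1]
[0.001, -0.0, 0.013, -0.1]
[0.002, -0.0, 0.014, -0.1]
[0.001, -0.0, 0.013, -0.1]
[0.002, -0.0, 0.014, -0.1]
-- [0.5   0.088 0.091] 67.1
```

Request:
play_rows(
  series=[
    [[0, 0, 0, 0, 0, 0, 0.25], [0, 0, 0, 0, 0, 0, 0.25], [0, 0, 0, 0, 0, 0, 0.25], [0, 0, 0, 0, 0, 0, 0.25], [0, 0, 0, 0, 0, 0, 0.25]],
  ],
)

```text
time: 8.7
tcp_pos: [0.5057, 0.0849, 0.1601]
ee_rot: [[-0.915, 0.402, 0.001], [0.402, 0.915, 0.0], [-0.001, 0.001, -1.0]]
force: [0.3, 0.0, 0.3]
gripper_width: 0.75
grip_force: 0.0
```

Run:
```python
from h import *
plan((.4995,.0875,.091,67,4))
```

```text
t8.7 p [0.5057 0.0849 0.1601] phi66.3 z [ 0.001  0.    -1.   ] w0.750 gf0.0 F [0.3 0.  0.3] q [ 0.11  0.42  2.   -0.    0.72 -1.05]
[0.002, -0.0, 0.017, -0.2]
[0.002, -0.0, 0.017, -0.2]
[0.001, -0.0, 0.018, -0.2]
[0.002, -0.0, 0.017, -0.2]
-- [0.499 0.088 0.091] 67.1
```

Request:
play_rows(
  series=[
    [[0.002, 0, 0.017, 0, 0, 0, 0.25], [0.002, 0, 0.017, 0, 0, 0, 0.25], [0.001, 0, 0.018, 0, 0, 0, 0.25], [0.002, 0, 0.017, 0, 0, 0, 0.25], [0, 0, 0, 0, 0, 0, 0.25]],
  ],
)

```text
time: 9.2
tcp_pos: [0.4978, 0.0878, 0.0891]
ee_rot: [[-0.916, 0.402, -0.003], [0.402, 0.916, -0.0], [0.002, -0.001, -1.0]]
force: [0.0, 0.1, -0.1]
gripper_width: 0.748
grip_force: 0.0
```

Request:
play_rows(
  series=[
    [[0, 0, 0, 0, 0, 0, 1], [0, 0, 0, 0, 0, 0, 1], [0, 0, 0, 0, 0, 0, 1], [0, 0, 0, 0, 0, 0, 1], [0, 0, 0, 0, 0, 0, 1]],
  ],
)

```text
time: 9.7
tcp_pos: [0.4998, 0.088, 0.0913]
ee_rot: [[-0.916, 0.401, 0.002], [0.401, 0.916, 0.0], [-0.002, 0.001, -1.0]]
force: [-0.5, -0.5, 9.3]
gripper_width: 0.466
grip_force: 45.8
```

Run:
```python
from h import *
plan((.4995,.0875,.195,70,5),(.421,.420,.195,89,15))
im=get_image('wrist')[:,:,::-1];cv2.imwrite('pics/w3.png',im)
```

```text
t9.7 p [0.4998 0.088  0.0913] phi66.3 z [ 0.002  0.    -1.   ] w0.466 gf45.8 F [-0.5 -0.5  9.3] q [ 0.11  0.53  2.06 -0.    0.55 -1.04]
[0.0, -0.0, -0.021, -0.7]
[0.0, -0.0, -0.021, -0.7]
[0.0, -0.0, -0.021, -0.7]
[0.0, -0.0, -0.02, -0.7]
[0.0, -0.001, -0.021, -0.7]
-- [0.499 0.087 0.195] 69.8
[0.013, 0.019, 0.0, -1.3]
[0.012, 0.019, 0.0, -1.3]
[0.012, 0.02, 0.0, -1.3]
[0.011, 0.02, 0.0, -1.3]
[0.011, 0.02, 0.0, -1.3]
[0.01, 0.02, 0.0, -1.3]
[0.01, 0.021, 0.0, -1.3]
[0.009, 0.021, 0.0, -1.3]
[0.009, 0.021, 0.0, -1.3]
[0.008, 0.021, 0.0, -1.3]
[0.008, 0.021, 0.0, -1.3]
[0.008, 0.022, 0.0, -1.3]
[0.007, 0.022, 0.0, -1.3]
[0.006, 0.021, 0.0, -1.3]
[0.006, 0.022, 0.0, -1.3]
-- [0.421 0.42  0.195] 89.3
```

View pics/w3.png

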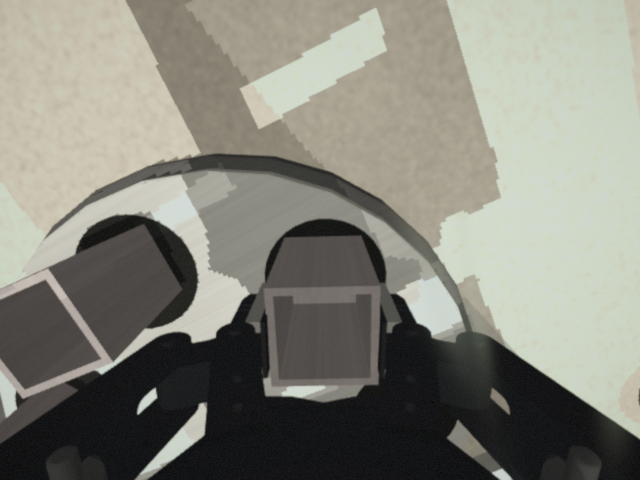

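Request:
play_rows(
  series=[
    [[0, 0, -0.021, 0, 0, -0.7, 1], [0, 0, -0.021, 0, 0, -0.7, 1], [0, 0, -0.021, 0, 0, -0.7, 1], [0, 0, -0.021, 0, 0, -0.7, 1], [0, 0, -0.02, 0, 0, -0.7, 1]],
  ],
)

```text
time: 10.25
tcp_pos: [0.499, 0.088, 0.1958]
ee_rot: [[-0.939, 0.344, 0.001], [0.344, 0.939, 0.0], [-0.001, 0.0, -1.0]]
force: [0.1, 0.0, -1.8]
gripper_width: 0.464
grip_force: 45.3
```

Request:
play_rows(
  series=[
    [[0.013, 0.019, 0, 0, 0, -1.3, 1], [0.012, 0.019, 0, 0, 0, -1.3, 1], [0.012, 0.02, 0, 0, 0, -1.3, 1], [0.011, 0.02, 0, 0, 0, -1.3, 1], [0.011, 0.02, 0, 0, 0, -1.3, 1]],
  ],
)

```text
time: 10.75
tcp_pos: [0.4721, 0.2002, 0.1949]
ee_rot: [[-0.972, 0.235, 0.001], [0.235, 0.972, 0.0], [-0.001, 0.0, -1.0]]
force: [-0.4, -1.2, -1.5]
gripper_width: 0.464
grip_force: 45.2
```

Request:
play_rows(
  series=[
    [[0.01, 0.02, 0, 0, 0, -1.3, 1], [0.01, 0.021, 0, 0, 0, -1.3, 1], [0.009, 0.021, 0, 0, 0, -1.3, 1], [0.009, 0.021, 0, 0, 0, -1.3, 1], [0.008, 0.021, 0, 0, 0, -1.3, 1]],
  ],
)

```text
time: 11.25
tcp_pos: [0.4468, 0.3112, 0.1949]
ee_rot: [[-0.992, 0.124, 0.001], [0.124, 0.992, 0.0], [-0.0, 0.0, -1.0]]
force: [0.9, 0.9, -0.6]
gripper_width: 0.466
grip_force: 45.2
```

```bash
cat >> h.py <<'E'
def bask():
    "basket rim centre and angle from the top view: dark-wire mask in the region, min-area rect of the rim"
    c=camera_model('top');im=get_image('top')
    return c,im
E
python3 - <<'E'
from h import *
plan((.421,.420,.195,89,5))
c,im=bask();cv2.imwrite('pics/t3.png',im[190:300,125:230,::-1])
i0=cv2.imread('pics/top0.png')[190:300,125:230]
d=cv2.absdiff(i0,im[190:300,125:230,::-1].copy()).max(2)
print((d>40).sum(),(d>40).sum(0).tolist())
E
```

```text
t11.2 p [0.4468 0.3112 0.1949] phi82.9 z [ 0.001  0.    -1.   ] w0.466 gf45.2 F [ 0.9  0.9 -0.6] q [ 0.55  0.41  1.9   0.    0.83 -0.89]
[0.008, 0.021, -0.0, -1.2]
[0.007, 0.021, -0.0, -1.2]
[0.007, 0.021, -0.0, -1.2]
[0.007, 0.022, -0.0, -1.2]
[0.006, 0.021, -0.0, -1.2]
-- [0.421 0.42  0.195] 88.9
8007 [70, 71, 72, 72, 73, 73, 74, 75, 75, 76, 76, 78, 84, 89, 105, 103, 108, 87, 81, 85, 92, 91, 77, 64, 64, 75, 77, 81, 82, 80, 89, 88, 86, 75, 77, 92, 93, 94, 102, 93, 96, 86, 90, 101, 102, 101, 97, 93, 101, 92, 104, 103, 100, 96, 97, 93, 89, 94, 98, 94, 89, 97, 88, 87, 85, 85, 84, 86, 83, 84, 79, 72, 69, 75, 77, 80, 86, 90, 74, 89, 90, 97, 92, 74, 79, 75, 62, 75, 70, 56, 40, 39, 39, 39, 34, 25, 24, 21, 20, 17, 15, 13, 11, 8, 7]
```

```bash
cat >> h.py <<'E'
def wr(name,B=(.481,.376,-1.)):
    "wrist picture with the believed basket rim drawn thinly"
    c=camera_model('wrist');im=np.ascontiguousarray(get_image('wrist')[:,:,::-1]);a=np.radians(B[2])
    raw=im.copy()
    for z in(.08,):
        q=[]
        for sx,sy in((1,1),(1,-1),(-1,-1),(-1,1)):
            x,y=sx*.11,sy*.095;q.append(proj(c,[B[0]+x*np.cos(a)-y*np.sin(a),B[1]+x*np.sin(a)+y*np.cos(a),z]))
        cv2.polylines(im,[np.int32(np.round(q))],True,(0,0,255),1)
    cv2.imwrite(name,im);return c,raw
E
python3 - <<'E'
from h import *
wr('pics/w4.png')
E
```

```text
(no output)
```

View pics/w4.png

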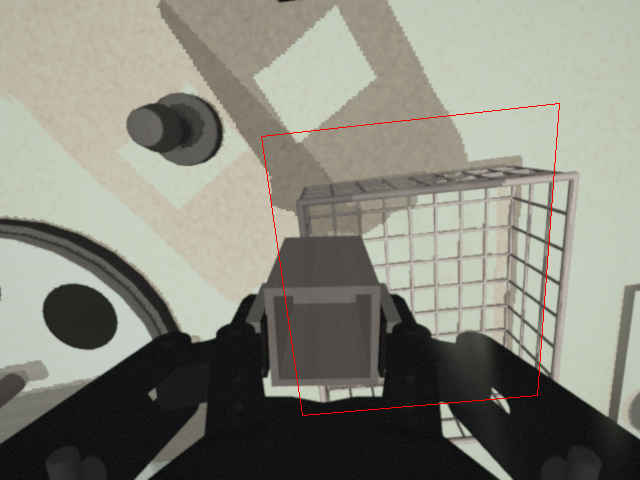

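Run:
```python
from h import *
c=camera_model('wrist')
P=[onz(c,u,v,.078)[:2] for u,v in((300,200),(577,174),(553,400))]
print(np.round(P,4),np.linalg.norm(P[0]-P[1]))
d=P[1]-P[0];a=np.arctan2(-d[0],d[1]);print(np.degrees(a))
e=P[2]-P[1];print('edge',np.degrees(np.arctan2(e[1],e[0])))
print('centre',(P[0]+P[1])/2+.11*np.array([np.cos(a),np.sin(a)]))
```

```text
[[0.414  0.3005]
 [0.4193 0.4871]
 [0.6016 0.4818]] 0.18665770488518527
-1.6366339975632431
edge -1.6589034472366335
centre [0.5266222  0.39065431]
```

```bash
cat >> h.py <<'E'
B=(.527,.391,-1.6)
def slot(dx,dy):
    a=np.radians(B[2]);return B[0]+dx*np.cos(a)-dy*np.sin(a),B[1]+dx*np.sin(a)+dy*np.cos(a)
E
python3 - <<'E'
from h import *
print(slot(-.065,.045));plan((*slot(-.065,.045),.14,88.4,5))
E
```

```text
(np.float64(0.4632818162649376), np.float64(0.4377973616938479))
t11.3 p [0.4467 0.3124 0.1949] phi83.0 z [ 0.001  0.001 -1.   ] w0.465 gf45.3 F [ 0.1  0.1 -1.4] q [ 0.55  0.41  1.9   0.    0.83 -0.89]
[-0.0, 0.025, 0.011, -1.1]
[-0.001, 0.025, 0.011, -1.1]
[-0.001, 0.025, 0.011, -1.1]
[-0.002, 0.026, 0.011, -1.1]
[-0.002, 0.025, 0.011, -1.1]
-- [0.463 0.438 0.14 ] 88.5
```

Request:
play_rows(
  series=[
    [[0, 0.025, 0.011, 0, 0, -1.1, 1], [-0.001, 0.025, 0.011, 0, 0, -1.1, 1], [-0.001, 0.025, 0.011, 0, 0, -1.1, 1], [-0.002, 0.026, 0.011, 0, 0, -1.1, 1], [-0.002, 0.025, 0.011, 0, 0, -1.1, 1]],
  ],
)

```text
time: 11.85
tcp_pos: [0.4643, 0.4358, 0.1393]
ee_rot: [[-1.0, 0.029, 0.0], [0.029, 1.0, 0.0], [-0.0, 0.0, -1.0]]
force: [1.6, -0.4, -1.2]
gripper_width: 0.464
grip_force: 45.3
```

Request:
play_rows(
  series=[
    [[0, 0, 0, 0, 0, 0, 1], [0, 0, 0.02, 0, 0, 0, 1], [0, 0, 0.02, 0, 0, 0, 1], [0, 0, 0.02, 0, 0, 0, 1], [0, 0, 0.014, 0, 0, 0, 1]],
  ],
)

```text
time: 12.35
tcp_pos: [0.4638, 0.4341, 0.0647]
ee_rot: [[-1.0, 0.03, -0.001], [0.03, 1.0, -0.001], [0.001, -0.001, -1.0]]
force: [0.4, -0.4, -0.0]
gripper_width: 0.462
grip_force: 45.4
```

Run:
```python
from h import *
st();wr('pics/w5.png',B)
```

```text
t12.3 p [0.4638 0.4341 0.0647] phi88.3 z [-0.001 -0.001 -1.   ] w0.462 gf45.4 F [ 0.4 -0.4 -0. ] q [ 0.7   0.69  1.77 -0.    0.68 -0.84]
```

View pics/w5.png

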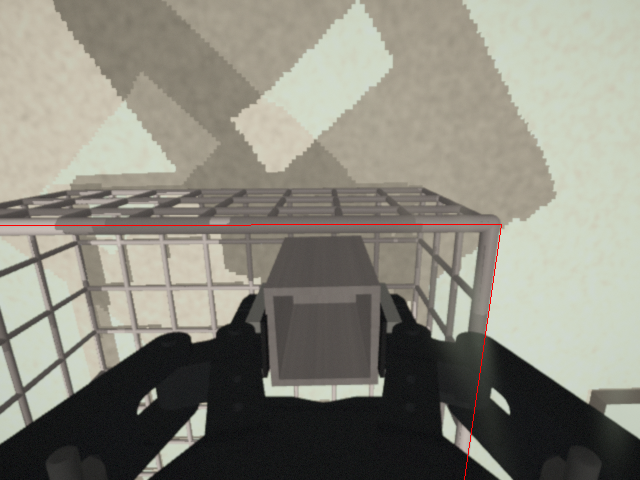

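Request:
play_rows(
  series=[
    [[0, 0, 0, 0, 0, 0, 0.42], [0, 0, 0, 0, 0, 0, 0.4], [0, 0, 0, 0, 0, 0, 0.38], [0, 0, -0.01, 0, 0, 0, 0.38], [0, 0, -0.03, 0, 0, 0, 0.38]],
  ],
)

```text
time: 12.9
tcp_pos: [0.4628, 0.4344, 0.1046]
ee_rot: [[-1.0, 0.029, -0.003], [0.029, 1.0, -0.002], [0.003, -0.002, -1.0]]
force: [0.2, 0.1, -0.4]
gripper_width: 0.62
grip_force: 0.0
```

Request:
play_rows(
  series=[
    [[0, 0, -0.035, 0, 0, 0, 0.38], [0, 0, -0.035, 0, 0, 0, 0.38], [0, 0, -0.02, 0, 0, 0, 0.3], [0, 0, 0, 0, 0, 0, 0.25], [0, 0, 0, 0, 0, 0, 0.25]],
  ],
)

```text
time: 13.4
tcp_pos: [0.464, 0.4355, 0.1965]
ee_rot: [[-1.0, 0.029, 0.001], [0.029, 1.0, 0.001], [-0.001, 0.001, -1.0]]
force: [-0.1, -0.6, -0.2]
gripper_width: 0.749
grip_force: 0.0
```

Run:
```python
from h import *
plan((.4575,-.005,.195,90.5,15))
```

```text
t13.4 p [0.464  0.4355 0.1965] phi88.4 z [ 0.001  0.001 -1.   ] w0.749 gf0.0 F [-0.1 -0.6 -0.2] q [ 0.71  0.52  1.69  0.    0.93 -0.84]
[-0.0, -0.029, 0.0, -0.1]
[-0.0, -0.029, 0.0, -0.1]
[-0.0, -0.029, 0.0, -0.1]
[-0.0, -0.029, 0.0, -0.1]
[-0.0, -0.03, 0.0, -0.1]
[-0.0, -0.029, 0.0, -0.1]
[-0.0, -0.03, 0.0, -0.1]
[-0.0, -0.029, 0.0, -0.1]
[-0.0, -0.03, 0.0, -0.1]
[-0.0, -0.029, 0.0, -0.1]
[-0.0, -0.03, 0.0, -0.1]
[-0.0, -0.029, 0.0, -0.1]
[-0.0, -0.03, 0.0, -0.1]
[-0.0, -0.029, 0.001, -0.1]
[-0.001, -0.03, 0.0, -0.1]
-- [ 0.458 -0.005  0.195] 89.9
```

Request:
play_rows(
  series=[
    [[0, -0.044, 0, 0, 0, 0, 0.25], [0, -0.044, 0, 0, 0, 0, 0.25], [0, -0.044, 0, 0, 0, 0, 0.25], [0, -0.044, 0, 0, 0, -0.5, 0.25], [0, -0.044, 0, 0, 0, -0.5, 0.25]],
  ],
)

```text
time: 13.9
tcp_pos: [0.4568, 0.2136, 0.1945]
ee_rot: [[-1.0, 0.011, -0.001], [0.011, 1.0, -0.001], [0.001, -0.001, -1.0]]
force: [0.4, -0.9, 0.5]
gripper_width: 0.747
grip_force: 0.0
```

Request:
play_rows(
  series=[
    [[0, -0.044, 0, 0, 0, -0.5, 0.25], [0, -0.044, 0, 0, 0, -0.5, 0.25], [0, -0.044, 0, 0, 0, 0, 0.25], [0, -0.044, 0, 0, 0, 0, 0.25], [0, -0.044, 0, 0, 0, 0, 0.25]],
  ],
)

```text
time: 14.4
tcp_pos: [0.4572, -0.0062, 0.1947]
ee_rot: [[-1.0, -0.006, -0.001], [-0.006, 1.0, 0.0], [0.001, 0.0, -1.0]]
force: [0.6, 0.7, -0.6]
gripper_width: 0.747
grip_force: 0.0
```

Request:
play_rows(
  series=[
    [[0, 0, 0, 0, 0, 0, 0.25], [0, 0, 0, 0, 0, 0, 0.25], [0, 0, 0, 0, 0, 0, 0.25], [0, 0, 0, 0, 0, 0, 0.25], [0, 0, 0, 0, 0, 0, 0.25]],
  ],
)

```text
time: 14.9
tcp_pos: [0.458, -0.0036, 0.1952]
ee_rot: [[-1.0, -0.008, -0.0], [-0.008, 1.0, 0.0], [0.0, 0.0, -1.0]]
force: [-0.4, -0.5, 0.6]
gripper_width: 0.744
grip_force: 0.0
```

Run:
```python
from h import *
plan((.4575,-.005,.091,90.5,4))
wr('pics/w6.png',B)
c=camera_model('wrist');print([proj(c,[.4575+a,-.005+b,.1]).round() for a,b in((.02,.02),(.02,-.02),(-.02,-.02),(-.02,.02))])
```

```text
t14.9 p [ 0.458  -0.0036  0.1952] phi90.4 z [-0.  0. -1.] w0.744 gf0.0 F [-0.4 -0.5  0.6] q [-0.07  0.3   2.09  0.    0.76 -1.65]
[0.0, -0.0, 0.026, -0.0]
[0.0, -0.0, 0.026, -0.0]
[0.0, -0.001, 0.026, -0.0]
[0.001, -0.0, 0.026, -0.0]
-- [ 0.457 -0.005  0.091] 90.4
[array([351., 281.]), array([291., 281.]), array([290., 222.]), array([353., 223.])]
```

View pics/w6.png

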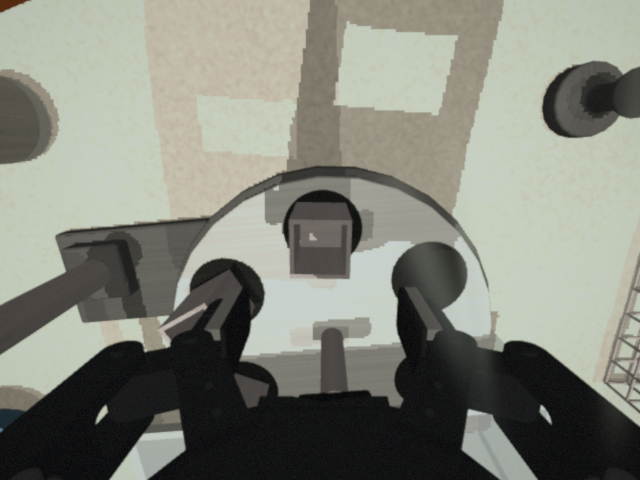

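Request:
play_rows(
  series=[
    [[0, 0, 0.026, 0, 0, 0, 0.25], [0, -0.001, 0.026, 0, 0, 0, 0.25], [0, 0, 0.026, 0, 0, 0, 0.25], [0, 0, 0.026, 0, 0, 0, 0.25], [0, 0, 0, 0, 0, 0, 0.25]],
  ],
)

```text
time: 15.45
tcp_pos: [0.4564, -0.005, 0.0891]
ee_rot: [[-1.0, -0.007, -0.004], [-0.007, 1.0, 0.0], [0.004, 0.0, -1.0]]
force: [0.3, 0.3, 0.1]
gripper_width: 0.748
grip_force: 0.0
```

Request:
play_rows(
  series=[
    [[0, 0, 0, 0, 0, 0, 1], [0, 0, 0, 0, 0, 0, 1], [0, 0, 0, 0, 0, 0, 1], [0, 0, 0, 0, 0, 0, 1], [0, 0, 0, 0, 0, 0, 1]],
  ],
)

```text
time: 15.95
tcp_pos: [0.4588, -0.0056, 0.0923]
ee_rot: [[-1.0, -0.006, 0.002], [-0.006, 1.0, -0.0], [-0.002, -0.0, -1.0]]
force: [-1.2, 1.0, 10.7]
gripper_width: 0.463
grip_force: 46.8
```

Request:
play_rows(
  series=[
    [[0, 0, -0.02, 0, 0, 0, 1], [0, 0, -0.021, 0, 0, 0, 1], [0, 0, -0.021, 0, 0, 0, 1], [0, 0, -0.021, 0, 0, 0, 1], [0, 0, -0.021, 0, 0, 0, 1]],
  ],
)

```text
time: 16.45
tcp_pos: [0.458, -0.0056, 0.1967]
ee_rot: [[-1.0, -0.006, 0.001], [-0.006, 1.0, -0.0], [-0.001, -0.0, -1.0]]
force: [0.0, 0.6, -0.8]
gripper_width: 0.459
grip_force: 45.8
```

Run:
```python
from h import *
plan((*slot(0,.043),.195,88.4,15))
```

```text
t16.4 p [ 0.458  -0.0056  0.1967] phi90.3 z [ 0.001 -0.    -1.   ] w0.459 gf45.8 F [ 0.   0.6 -0.8] q [-0.08  0.3   2.09 -0.    0.76 -1.66]
[-0.005, 0.029, 0.0, 0.1]
[-0.005, 0.029, 0.0, 0.1]
[-0.005, 0.029, 0.0, 0.1]
[-0.005, 0.029, 0.0, 0.1]
[-0.005, 0.029, 0.0, 0.1]
[-0.004, 0.029, 0.0, 0.1]
[-0.004, 0.03, 0.0, 0.1]
[-0.004, 0.029, 0.0, 0.1]
[-0.005, 0.03, 0.0, 0.1]
[-0.004, 0.029, 0.0, 0.1]
[-0.004, 0.03, 0.0, 0.1]
[-0.004, 0.029, 0.0, 0.1]
[-0.005, 0.03, 0.001, 0.1]
[-0.004, 0.03, 0.0, 0.1]
[-0.004, 0.029, 0.001, 0.1]
-- [0.528 0.434 0.195] 88.8
```

Request:
play_rows(
  series=[
    [[-0.005, 0.029, 0, 0, 0, 0.2, 1], [-0.005, 0.029, 0, 0, 0, 0.2, 1], [-0.005, 0.029, 0, 0, 0, 0.2, 1], [-0.005, 0.029, 0, 0, 0, 0.2, 1], [-0.005, 0.029, 0, 0, 0, 0.2, 1]],
  ],
)

```text
time: 16.95
tcp_pos: [0.4833, 0.1406, 0.196]
ee_rot: [[-1.0, 0.012, 0.001], [0.012, 1.0, 0.0], [-0.001, 0.0, -1.0]]
force: [0.6, -0.9, -1.2]
gripper_width: 0.466
grip_force: 45.9
```

Request:
play_rows(
  series=[
    [[-0.004, 0.029, 0, 0, 0, 0.2, 1], [-0.004, 0.03, 0, 0, 0, 0.2, 1], [-0.004, 0.029, 0, 0, 0, 0.2, 1], [-0.005, 0.03, 0, 0, 0, 0.2, 1], [-0.004, 0.029, 0, 0, 0, 0.1, 1]],
  ],
)

```text
time: 17.45
tcp_pos: [0.5071, 0.2873, 0.1959]
ee_rot: [[-1.0, 0.027, 0.001], [0.027, 1.0, 0.0], [-0.001, 0.0, -1.0]]
force: [0.3, 1.1, -0.0]
gripper_width: 0.457
grip_force: 45.9
```

Request:
play_rows(
  series=[
    [[-0.004, 0.03, 0, 0, 0, 0, 1], [-0.004, 0.029, 0, 0, 0, 0, 1], [-0.005, 0.03, 0, 0, 0, 0, 1], [-0.004, 0.03, 0, 0, 0, 0, 1], [-0.004, 0.029, 0, 0, 0, 0, 1]],
  ],
)

```text
time: 17.95
tcp_pos: [0.5319, 0.4346, 0.1959]
ee_rot: [[-1.0, 0.027, 0.0], [0.027, 1.0, 0.0], [-0.0, 0.0, -1.0]]
force: [0.9, 0.5, -0.2]
gripper_width: 0.463
grip_force: 45.9
```

Request:
play_rows(
  series=[
    [[0, 0, 0, 0, 0, 0, 1], [0, 0, 0.01, 0, 0, 0, 1], [0, 0, 0.02, 0, 0, 0, 1], [0, 0, 0.02, 0, 0, 0, 1], [0, 0, 0, 0, 0, 0, 1]],
  ],
)

```text
time: 18.45
tcp_pos: [0.5303, 0.4311, 0.1424]
ee_rot: [[-1.0, 0.028, -0.004], [0.028, 1.0, -0.003], [0.004, -0.003, -1.0]]
force: [-0.6, 0.4, -1.2]
gripper_width: 0.462
grip_force: 45.8
```

Run:
```python
from h import *
plan((*slot(0,.043),.068,88.4,4))
c=camera_model('wrist');im=get_image('wrist');cv2.imwrite('pics/w7.png',im[:,:,::-1])
# rim check: where is the robot-side outer rim at columns? print predicted corners
a=np.radians(B[2])
for dx,dy in((-.11,.095),(-.11,-.095)):print(proj(c,[*slot(dx,dy),.08]))
```

```text
t18.4 p [0.5303 0.4311 0.1424] phi88.4 z [-0.004 -0.003 -1.   ] w0.462 gf45.8 F [-0.6  0.4 -1.2] q [ 0.64  0.65  1.61 -0.    0.9  -0.9 ]
[0.001, 0.001, 0.019, 0.0]
[0.0, 0.001, 0.018, 0.0]
[0.001, 0.0, 0.019, 0.0]
[0.0, 0.001, 0.018, 0.0]
-- [0.528 0.434 0.068] 88.4
[440.83196065  47.46531676]
[35.89626286 47.85418809]
```

```bash
cat >> h.py <<'E'
def rimcheck(B,z=.08):
    "gray profiles across predicted outer rim edges (positive = outwards); rim edge should be at ~0 px"
    c=camera_model('wrist');g=cv2.cvtColor(get_image('wrist'),cv2.COLOR_RGB2GRAY).astype(float)
    for name,(p,q),n in(('near-x',((-.11,-.06),(-.11,.06)),(-1,0)),('left+y',((-.10,.095),(-.03,.095)),(0,1))):
        best=[]
        for d in np.arange(-.016,.0121,.002):
            v=[]
            for t in np.linspace(0,1,40):
                x,y=np.array(p)+t*(np.array(q)-np.array(p))+d*np.array(n)
                u=proj(c,[*slot(x,y),z]);
                if 0<=u[0]<640 and 0<=u[1]<480:v.append(g[int(round(u[1])),int(round(u[0]))])
            best.append(round(float(np.median(v))) if len(v)>8 else -1)
        print(name,'mm -16..12 step2',best)
E
python3 -c "
from h import *
rimcheck(B)"
```

```text
near-x mm -16..12 step2 [189, 139, 122, 156, 144, 103, 102, 163, 174, 178, 184, 162, 150, 147, 146]
left+y mm -16..12 step2 [138, 112, 130, 148, 118, 149, 105, 134, 120, 152, 152, 151, 153, 154, 155]
```

Request:
play_rows(
  series=[
    [[0.001, 0.001, 0.019, 0, 0, 0, 1], [0, 0, 0.018, 0, 0, 0, 1], [0.001, 0, 0.019, 0, 0, 0, 1], [0, 0, 0.018, 0, 0, 0, 1], [0, 0, 0, 0, 0, 0, 1]],
  ],
)

```text
time: 19.05
tcp_pos: [0.5293, 0.4336, 0.0703]
ee_rot: [[-1.0, 0.027, -0.002], [0.027, 1.0, -0.001], [0.002, -0.001, -1.0]]
force: [-0.2, -0.4, -1.0]
gripper_width: 0.458
grip_force: 45.9
```

Request:
play_rows(
  series=[
    [[0, 0, 0, 0, 0, 0, 0.42], [0, 0, 0, 0, 0, 0, 0.4], [0, 0, 0, 0, 0, 0, 0.38], [0, 0, -0.01, 0, 0, 0, 0.38], [0, 0, -0.03, 0, 0, 0, 0.38]],
  ],
)

```text
time: 19.55
tcp_pos: [0.5288, 0.4335, 0.1103]
ee_rot: [[-1.0, 0.027, -0.003], [0.027, 1.0, -0.002], [0.003, -0.002, -1.0]]
force: [0.8, 0.3, 0.2]
gripper_width: 0.619
grip_force: 0.0
```

Request:
play_rows(
  series=[
    [[0, 0, -0.035, 0, 0, 0, 0.38], [0, 0, -0.035, 0, 0, 0, 0.38], [0, 0, -0.02, 0, 0, 0, 0.3], [0, 0, 0, 0, 0, 0, 0.25], [0, 0, 0, 0, 0, 0, 0.25]],
  ],
)

```text
time: 20.05
tcp_pos: [0.5301, 0.4345, 0.2025]
ee_rot: [[-1.0, 0.027, 0.001], [0.027, 1.0, 0.001], [-0.001, 0.001, -1.0]]
force: [0.2, 0.4, 0.1]
gripper_width: 0.751
grip_force: 0.0
```

Run:
```python
from h import *
plan((.521,-.0895,.20,119.9,15))
```

```text
t20.1 p [0.5301 0.4345 0.2025] phi88.4 z [ 0.001  0.001 -1.   ] w0.751 gf0.0 F [0.2 0.4 0.1] q [ 0.64  0.58  1.56 -0.    1.   -0.9 ]
[-0.0, -0.035, 0.0, -2.1]
[0.001, -0.035, 0.0, -2.1]
[0.002, -0.035, 0.0, -2.1]
[0.003, -0.035, 0.0, -2.1]
[0.005, -0.035, 0.0, -2.1]
[0.006, -0.034, 0.0, -2.1]
[0.007, -0.034, 0.0, -2.1]
[0.009, -0.034, 0.0, -2.1]
[0.01, -0.033, 0.0, -2.1]
[0.011, -0.033, 0.0, -2.1]
[0.012, -0.033, 0.0, -2.1]
[0.013, -0.032, 0.001, -2.1]
[0.015, -0.032, 0.0, -2.1]
[0.016, -0.031, 0.001, -2.1]
[0.016, -0.031, 0.0, -2.1]
-- [ 0.521 -0.089  0.2  ] 119.9
```

Request:
play_rows(
  series=[
    [[0, -0.035, 0, 0, 0, -2.1, 0.25], [0.001, -0.035, 0, 0, 0, -2.1, 0.25], [0.002, -0.035, 0, 0, 0, -2.1, 0.25], [0.003, -0.035, 0, 0, 0, -2.1, 0.25], [0.005, -0.035, 0, 0, 0, -2.1, 0.25]],
  ],
)

```text
time: 20.55
tcp_pos: [0.5262, 0.2573, 0.2004]
ee_rot: [[-0.988, -0.157, -0.002], [-0.157, 0.988, -0.001], [0.002, -0.0, -1.0]]
force: [1.3, -0.9, 0.3]
gripper_width: 0.75
grip_force: 0.0
```

Request:
play_rows(
  series=[
    [[0.006, -0.034, 0, 0, 0, -2.1, 0.25], [0.007, -0.034, 0, 0, 0, -2.1, 0.25], [0.009, -0.034, 0, 0, 0, -2.1, 0.25], [0.01, -0.033, 0, 0, 0, -2.1, 0.25], [0.011, -0.033, 0, 0, 0, -2.1, 0.25]],
  ],
)

```text
time: 21.05
tcp_pos: [0.5225, 0.0838, 0.2005]
ee_rot: [[-0.942, -0.334, -0.002], [-0.334, 0.942, -0.0], [0.002, 0.0, -1.0]]
force: [1.6, 0.9, 0.8]
gripper_width: 0.751
grip_force: 0.0
```

Request:
play_rows(
  series=[
    [[0.012, -0.033, 0, 0, 0, -2.1, 0.25], [0.013, -0.032, 0, 0, 0, -2.1, 0.25], [0.015, -0.032, 0, 0, 0, -2.1, 0.25], [0.016, -0.031, 0, 0, 0, -2.1, 0.25], [0.016, -0.031, 0, 0, 0, -2.1, 0.25]],
  ],
)

```text
time: 21.55
tcp_pos: [0.5202, -0.0907, 0.2005]
ee_rot: [[-0.866, -0.501, -0.002], [-0.501, 0.866, 0.0], [0.001, 0.001, -1.0]]
force: [0.1, 0.3, -0.9]
gripper_width: 0.747
grip_force: 0.0
```

Request:
play_rows(
  series=[
    [[0, 0, 0, 0, 0, 0, 0.25], [0, 0, 0, 0, 0, 0, 0.25], [0, 0, 0, 0, 0, 0, 0.25], [0, 0, 0, 0, 0, 0, 0.25], [0, 0, 0, 0, 0, 0, 0.25]],
  ],
)

```text
time: 22.05
tcp_pos: [0.5212, -0.0887, 0.2012]
ee_rot: [[-0.866, -0.5, -0.0], [-0.5, 0.866, 0.0], [0.0, 0.0, -1.0]]
force: [0.2, 0.2, 0.0]
gripper_width: 0.753
grip_force: 0.0
```

Run:
```python
from h import *
plan((.521,-.0895,.091,119.9,4))
c=camera_model('wrist');im=np.ascontiguousarray(get_image('wrist')[:,:,::-1]);a=np.radians(30)
q=[proj(c,[.521+x*np.cos(a)-y*np.sin(a),-.0895+x*np.sin(a)+y*np.cos(a),.1]) for x,y in((.02,.02),(.02,-.02),(-.02,-.02),(-.02,.02))]
cv2.polylines(im,[np.int32(np.round(q))],True,(0,0,255),1);cv2.imwrite('pics/w8.png',im)
```

```text
t22.1 p [ 0.5212 -0.0887  0.2012] phi120.0 z [-0.  0. -1.] w0.753 gf0.0 F [0.2 0.2 0. ] q [-0.23  0.38  1.93  0.    0.83 -2.32]
[0.0, -0.0, 0.028, 0.0]
[0.0, -0.0, 0.027, 0.0]
[0.0, -0.0, 0.028, 0.0]
[0.001, -0.001, 0.027, 0.0]
-- [ 0.521 -0.09   0.091] 120.0
```

View pics/w8.png

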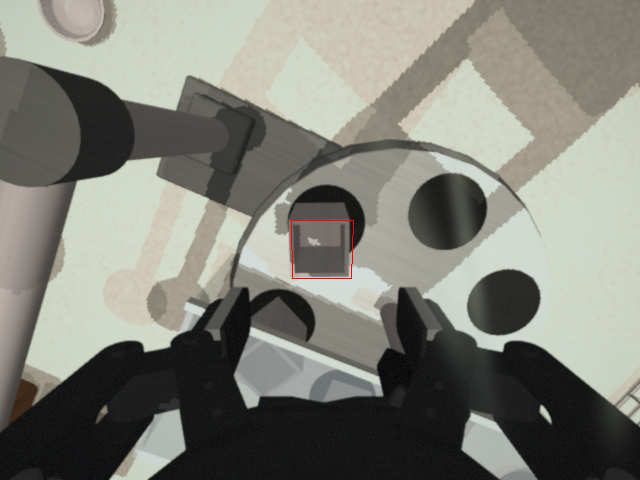

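Request:
play_rows(
  series=[
    [[0, 0, 0.028, 0, 0, 0, 0.25], [0, 0, 0.027, 0, 0, 0, 0.25], [0, -0.001, 0.028, 0, 0, 0, 0.25], [0, 0, 0.027, 0, 0, 0, 0.25], [0, 0, 0, 0, 0, 0, 0.25]],
  ],
)

```text
time: 22.6
tcp_pos: [0.5199, -0.0896, 0.0887]
ee_rot: [[-0.866, -0.5, -0.005], [-0.5, 0.866, 0.001], [0.004, 0.003, -1.0]]
force: [-0.4, -0.1, 0.5]
gripper_width: 0.754
grip_force: 0.0
```

Request:
play_rows(
  series=[
    [[0, 0, 0, 0, 0, 0, 1], [0, 0, 0, 0, 0, 0, 1], [0, 0, 0, 0, 0, 0, 1], [0, 0, 0, 0, 0, 0, 1], [0, 0, 0, 0, 0, 0, 1]],
  ],
)

```text
time: 23.1
tcp_pos: [0.5226, -0.0905, 0.0925]
ee_rot: [[-0.867, -0.499, 0.002], [-0.499, 0.867, -0.0], [-0.002, -0.001, -1.0]]
force: [-0.1, 0.9, 9.1]
gripper_width: 0.462
grip_force: 47.1
```

Request:
play_rows(
  series=[
    [[0, 0, -0.028, 0, 0, 0, 1], [0, 0, -0.028, 0, 0, 0, 1], [0, 0, -0.028, 0, 0, 0, 1], [0, 0, -0.028, 0, 0, 0, 1], [0, 0, -0.028, 0, 0, 0, 1]],
  ],
)

```text
time: 23.6
tcp_pos: [0.5216, -0.0903, 0.2332]
ee_rot: [[-0.866, -0.499, 0.001], [-0.499, 0.866, -0.0], [-0.001, -0.001, -1.0]]
force: [0.5, -0.4, -1.0]
gripper_width: 0.462
grip_force: 45.9
```

Run:
```python
from h import *
plan((.51,.12,.235,100,8),(*slot(.065,.043),.19,88.4,12))
```

```text
t23.6 p [ 0.5216 -0.0903  0.2332] phi119.9 z [ 0.001 -0.    -1.   ] w0.462 gf45.9 F [ 0.5 -0.4 -1. ] q [-0.23  0.34  1.9   0.    0.9  -2.32]
[-0.012, 0.024, -0.0, 2.5]
[-0.011, 0.024, -0.0, 2.5]
[-0.01, 0.024, -0.0, 2.5]
[-0.009, 0.025, -0.0, 2.5]
[-0.007, 0.025, -0.0, 2.5]
[-0.006, 0.026, -0.001, 2.5]
[-0.006, 0.026, -0.0, 2.5]
[-0.004, 0.025, -0.001, 2.5]
-- [0.51  0.12  0.235] 99.9
[-0.011, 0.024, 0.004, 1.0]
[-0.011, 0.025, 0.004, 1.0]
[-0.01, 0.025, 0.004, 1.0]
[-0.01, 0.025, 0.004, 1.0]
[-0.01, 0.025, 0.004, 1.0]
[-0.009, 0.025, 0.004, 1.0]
[-0.009, 0.026, 0.004, 1.0]
[-0.008, 0.026, 0.003, 1.0]
[-0.008, 0.026, 0.004, 1.0]
[-0.007, 0.026, 0.003, 1.0]
[-0.007, 0.026, 0.004, 1.0]
[-0.007, 0.026, 0.003, 1.0]
-- [0.593 0.433 0.19 ] 87.9
```

Request:
play_rows(
  series=[
    [[-0.012, 0.024, 0, 0, 0, 2.5, 1], [-0.011, 0.024, 0, 0, 0, 2.5, 1], [-0.01, 0.024, 0, 0, 0, 2.5, 1], [-0.009, 0.025, 0, 0, 0, 2.5, 1], [-0.007, 0.025, 0, 0, 0, 2.5, 1]],
  ],
)

```text
time: 24.1
tcp_pos: [0.5146, 0.0422, 0.232]
ee_rot: [[-0.955, -0.298, 0.001], [-0.298, 0.955, 0.0], [-0.001, -0.0, -1.0]]
force: [0.1, 0.2, -0.5]
gripper_width: 0.465
grip_force: 46.0
```

Request:
play_rows(
  series=[
    [[-0.006, 0.026, 0, 0, 0, 2.5, 1], [-0.006, 0.026, 0, 0, 0, 2.5, 1], [-0.004, 0.025, 0, 0, 0, 2.5, 1], [-0.011, 0.024, 0.004, 0, 0, 1, 1], [-0.011, 0.025, 0.004, 0, 0, 1, 1]],
  ],
)

```text
time: 24.6
tcp_pos: [0.5239, 0.1728, 0.2241]
ee_rot: [[-0.99, -0.138, 0.001], [-0.138, 0.99, 0.0], [-0.001, 0.0, -1.0]]
force: [0.8, -0.0, -0.8]
gripper_width: 0.464
grip_force: 46.0
```

Request:
play_rows(
  series=[
    [[-0.01, 0.025, 0.004, 0, 0, 1, 1], [-0.01, 0.025, 0.004, 0, 0, 1, 1], [-0.01, 0.025, 0.004, 0, 0, 1, 1], [-0.009, 0.025, 0.004, 0, 0, 1, 1], [-0.009, 0.026, 0.004, 0, 0, 1, 1]],
  ],
)

```text
time: 25.1
tcp_pos: [0.5587, 0.303, 0.2038]
ee_rot: [[-0.999, -0.051, 0.001], [-0.051, 0.999, 0.0], [-0.001, 0.0, -1.0]]
force: [0.5, -0.2, -0.1]
gripper_width: 0.46
grip_force: 46.0
```

Request:
play_rows(
  series=[
    [[-0.008, 0.026, 0.003, 0, 0, 1, 1], [-0.008, 0.026, 0.004, 0, 0, 1, 1], [-0.007, 0.026, 0.003, 0, 0, 1, 1], [-0.007, 0.026, 0.004, 0, 0, 1, 1], [-0.007, 0.026, 0.003, 0, 0, 0.5, 1]],
  ],
)

```text
time: 25.6
tcp_pos: [0.5934, 0.4337, 0.1868]
ee_rot: [[-1.0, 0.028, 0.0], [0.028, 1.0, 0.0], [-0.0, 0.0, -1.0]]
force: [0.2, -0.4, -0.5]
gripper_width: 0.461
grip_force: 46.0
```

Request:
play_rows(
  series=[
    [[0, 0, 0, 0, 0, 0, 1], [0, 0, 0.01, 0, 0, 0, 1], [0, 0, 0.02, 0, 0, 0, 1], [0, 0, 0.02, 0, 0, 0, 1], [0, 0, 0, 0, 0, 0, 1]],
  ],
)

```text
time: 26.1
tcp_pos: [0.5917, 0.4305, 0.1334]
ee_rot: [[-1.0, 0.028, -0.004], [0.028, 1.0, -0.003], [0.004, -0.003, -1.0]]
force: [-0.9, -0.2, 0.0]
gripper_width: 0.462
grip_force: 46.0
```

Run:
```python
from h import *
plan((*slot(.065,.043),.069,88.4,4));wr('pics/w9.png',B)
```

```text
t26.1 p [0.5917 0.4305 0.1334] phi88.4 z [-0.004 -0.003 -1.   ] w0.462 gf46.0 F [-0.9 -0.2  0. ] q [ 0.59  0.72  1.48 -0.    0.95 -0.96]
[-0.0, 0.0, 0.016, 0.0]
[-0.0, 0.001, 0.016, 0.0]
[-0.001, 0.0, 0.016, 0.0]
[-0.0, 0.001, 0.016, 0.0]
-- [0.593 0.432 0.069] 88.4
```

View pics/w9.png

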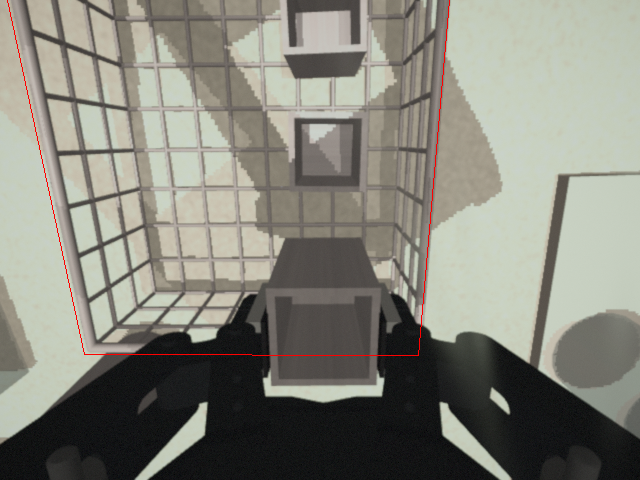

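Request:
play_rows(
  series=[
    [[0, 0, 0.016, 0, 0, 0, 1], [0, 0.001, 0.016, 0, 0, 0, 1], [0, 0, 0.016, 0, 0, 0, 1], [0, 0, 0.016, 0, 0, 0, 1], [0, 0, 0, 0, 0, 0, 1]],
  ],
)

```text
time: 26.65
tcp_pos: [0.5919, 0.4326, 0.069]
ee_rot: [[-1.0, 0.027, -0.004], [0.027, 1.0, -0.002], [0.004, -0.003, -1.0]]
force: [-0.5, 1.2, -0.1]
gripper_width: 0.464
grip_force: 46.0
```

Request:
play_rows(
  series=[
    [[0, 0, 0, 0, 0, 0, 0.42], [0, 0, 0, 0, 0, 0, 0.4], [0, 0, 0, 0, 0, 0, 0.38], [0, 0, -0.01, 0, 0, 0, 0.38], [0, 0, -0.03, 0, 0, 0, 0.38]],
  ],
)

```text
time: 27.15
tcp_pos: [0.5921, 0.4327, 0.111]
ee_rot: [[-1.0, 0.027, -0.003], [0.027, 1.0, -0.002], [0.003, -0.002, -1.0]]
force: [-0.6, 0.2, -0.2]
gripper_width: 0.62
grip_force: 0.0
```

Request:
play_rows(
  series=[
    [[0, 0, -0.035, 0, 0, 0, 0.38], [0, 0, -0.035, 0, 0, 0, 0.38], [0, 0, -0.025, 0, 0, 0, 0.3], [0, 0, 0, 0, 0, 0, 0.25], [0, 0, 0, 0, 0, 0, 0.25]],
  ],
)

```text
time: 27.65
tcp_pos: [0.5937, 0.4338, 0.2089]
ee_rot: [[-1.0, 0.027, 0.002], [0.027, 1.0, 0.001], [-0.002, 0.001, -1.0]]
force: [0.2, 1.5, -0.1]
gripper_width: 0.749
grip_force: 0.0
```

Run:
```python
from h import *
plan((*AX,.22,95.6,15))
```

```text
t27.6 p [0.5937 0.4338 0.2089] phi88.4 z [ 0.002  0.001 -1.   ] w0.749 gf0.0 F [ 0.2  1.5 -0.1] q [ 0.59  0.64  1.42 -0.    1.07 -0.95]
[0.001, -0.029, -0.001, -0.5]
[0.002, -0.029, -0.001, -0.5]
[0.002, -0.029, -0.001, -0.5]
[0.002, -0.029, -0.001, -0.5]
[0.003, -0.029, -0.001, -0.5]
[0.003, -0.029, -0.001, -0.5]
[0.003, -0.029, -0.001, -0.5]
[0.003, -0.028, -0.001, -0.5]
[0.003, -0.029, -0.0, -0.5]
[0.004, -0.028, -0.001, -0.5]
[0.004, -0.028, -0.0, -0.5]
[0.004, -0.029, -0.001, -0.5]
[0.004, -0.028, -0.0, -0.5]
[0.005, -0.028, -0.001, -0.5]
[0.005, -0.029, -0.0, -0.5]
-- [0.56  0.002 0.22 ] 95.9
```

Run:
```python
from h import *
plan((*AX,.22,5.6,15))
```

```text
t27.6 p [0.5937 0.4338 0.2089] phi88.4 z [ 0.002  0.001 -1.   ] w0.749 gf0.0 F [ 0.2  1.5 -0.1] q [ 0.59  0.64  1.42 -0.    1.07 -0.95]
[0.001, -0.029, -0.001, 5.5]
[-0.001, -0.029, -0.001, 5.5]
[-0.004, -0.029, -0.001, 5.5]
[-0.007, -0.028, -0.001, 5.5]
[-0.009, -0.027, -0.001, 5.5]
[-0.012, -0.026, -0.001, 5.5]
[-0.014, -0.025, -0.001, 5.5]
[-0.017, -0.023, -0.001, 5.5]
[-0.019, -0.022, -0.0, 5.5]
[-0.021, -0.02, -0.001, 5.5]
[-0.023, -0.018, -0.0, 5.5]
[-0.024, -0.015, -0.001, 5.5]
[-0.026, -0.013, -0.0, 5.5]
[-0.027, -0.011, -0.001, 5.5]
[-0.028, -0.008, -0.0, 5.5]
-- [0.56  0.002 0.22 ] 5.9
```

Request:
play_rows(
  series=[
    [[0.001, -0.029, -0.001, 0, 0, 5.5, 0.25], [-0.001, -0.029, -0.001, 0, 0, 5.5, 0.25], [-0.004, -0.029, -0.001, 0, 0, 5.5, 0.25], [-0.007, -0.028, -0.001, 0, 0, 5.5, 0.25], [-0.009, -0.027, -0.001, 0, 0, 5.5, 0.25]],
  ],
  force=60,
)

```text
time: 28.15
tcp_pos: [0.5813, 0.288, 0.2114]
ee_rot: [[-0.872, 0.489, -0.001], [0.489, 0.872, -0.001], [0.001, -0.001, -1.0]]
force: [0.5, -0.2, 0.3]
gripper_width: 0.752
grip_force: 0.0
```

Request:
play_rows(
  series=[
    [[-0.012, -0.026, -0.001, 0, 0, 5.5, 0.25], [-0.014, -0.025, -0.001, 0, 0, 5.5, 0.25], [-0.017, -0.023, -0.001, 0, 0, 5.5, 0.25], [-0.019, -0.022, 0, 0, 0, 5.5, 0.25], [-0.021, -0.02, -0.001, 0, 0, 5.5, 0.25]],
  ],
)

```text
time: 28.65
tcp_pos: [0.5698, 0.1447, 0.2154]
ee_rot: [[-0.548, 0.837, -0.002], [0.837, 0.548, -0.0], [0.001, -0.002, -1.0]]
force: [0.7, 0.1, -0.3]
gripper_width: 0.752
grip_force: 0.0
```

Request:
play_rows(
  series=[
    [[-0.023, -0.018, 0, 0, 0, 5.5, 0.25], [-0.024, -0.015, -0.001, 0, 0, 5.5, 0.3], [-0.026, -0.013, 0, 0, 0, 5.5, 0.4], [-0.027, -0.011, -0.001, 0, 0, 5.5, 0.4], [-0.028, -0.008, 0, 0, 0, 5.5, 0.4]],
  ],
)

```text
time: 29.15
tcp_pos: [0.5586, 0.0004, 0.2177]
ee_rot: [[-0.1, 0.995, -0.001], [0.995, 0.1, 0.0], [0.0, -0.001, -1.0]]
force: [0.7, -0.7, -0.0]
gripper_width: 0.599
grip_force: 0.0
```

Request:
play_rows(
  series=[
    [[0, 0, 0, 0, 0, 0, 0.4], [0, 0, 0, 0, 0, 0, 0.4], [0, 0, 0, 0, 0, 0, 0.4], [0, 0, 0, 0, 0, 0, 0.4], [0, 0, 0, 0, 0, 0, 0.4]],
  ],
)

```text
time: 29.65
tcp_pos: [0.5594, 0.0023, 0.2182]
ee_rot: [[-0.105, 0.994, -0.0], [0.994, 0.105, 0.0], [0.0, -0.0, -1.0]]
force: [0.4, -0.7, -0.1]
gripper_width: 0.598
grip_force: 0.0
```

Run:
```python
from h import *
plan((*AX,.148,5.6,4))
c=camera_model('wrist');g=cv2.cvtColor(get_image('wrist'),cv2.COLOR_RGB2GRAY)
# knob top: dark blob near predicted
u=proj(c,[*AX,.155]);print(u)
x0,y0=int(u[0])-60,int(u[1])-60
m=np.uint8(g[y0:y0+120,x0:x0+120]<45);n,l,s,ct=cv2.connectedComponentsWithStats(m)
for i in range(1,n):
    if s[i,4]>60:print(s[i]+[x0,y0,0,0,0],ct[i]+[x0,y0])
q=[proj(c,[*dos(a,b),.155]).round() for a,b in((.009,.025),(.009,-.025),(-.009,-.025),(-.009,.025))];print(q)
```

```text
t29.6 p [0.5594 0.0023 0.2182] phi6.0 z [-0.  0. -1.] w0.598 gf0.0 F [ 0.4 -0.7 -0.1] q [-0.05  0.4   1.85  0.    0.9  -0.16]
[-0.0, 0.0, 0.018, 0.1]
[-0.0, 0.0, 0.017, 0.1]
[-0.0, 0.0, 0.018, 0.1]
[-0.0, 0.001, 0.017, 0.1]
-- [0.56  0.002 0.148] 5.6
[325.34788377 270.26430954]
[ 311  210   31   94 2738] [326.02885318 256.33272462]
[ 265  278   39   52 1729] [281.9739734  305.49566223]
[382 285   3  45 119] [383.12605042 308.82352941]
[344 297   4  23  63] [345.95238095 308.47619048]
[array([342., 227.]), array([341., 311.]), array([309., 311.]), array([309., 227.])]
```

Request:
play_rows(
  series=[
    [[0, 0, 0.018, 0, 0, 0.1, 0.4], [0, 0, 0.017, 0, 0, 0.1, 0.4], [0, 0, 0.018, 0, 0, 0.1, 0.4], [0, 0.001, 0.017, 0, 0, 0.1, 0.4], [0, 0, 0, 0, 0, 0, 0.4]],
  ],
)

```text
time: 30.2
tcp_pos: [0.5593, 0.002, 0.1465]
ee_rot: [[-0.097, 0.995, -0.003], [0.995, 0.097, 0.0], [0.0, -0.003, -1.0]]
force: [-0.1, 0.6, 0.0]
gripper_width: 0.603
grip_force: 0.0
```

Request:
play_rows(
  series=[
    [[0, 0, 0, 0, 0, 0, 1], [0, 0, 0, 0, 0, 0, 1], [0, 0, 0, 0, 0, 0, 1], [0, 0, 0, 0, 0, 0, 1], [0, 0, 0, 0, 0, 0, 1]],
  ],
)

```text
time: 30.7
tcp_pos: [0.561, 0.0017, 0.1494]
ee_rot: [[-0.097, 0.995, 0.002], [0.995, 0.097, 0.0], [-0.0, 0.002, -1.0]]
force: [-0.6, 1.4, 7.0]
gripper_width: 0.204
grip_force: 59.8
```

Request:
play_rows(
  series=[
    [[0, 0, 0, 0, 0, -5, 1], [0, 0, 0, 0, 0, -5, 1], [0, 0, 0, 0, 0, -5, 1], [0, 0, 0, 0, 0, -5, 1], [0, 0, 0, 0, 0, -5, 1]],
  ],
)

```text
time: 31.2
tcp_pos: [0.5621, 0.0021, 0.1494]
ee_rot: [[-0.511, 0.86, 0.004], [0.86, 0.511, 0.001], [-0.001, 0.004, -1.0]]
force: [9.3, 6.8, -1.8]
gripper_width: 0.204
grip_force: 58.8
```

Run:
```python
from h import *
s,_,_=st();print(s['ft_torque'])
```

```text
t31.2 p [0.5621 0.0021 0.1494] phi30.7 z [ 0.004  0.001 -1.   ] w0.204 gf58.8 F [ 9.3  6.8 -1.8] q [-0.05  0.49  1.9   0.    0.74 -0.59]
[ 1.12921828 -0.90962434 -0.21771887]
```

Request:
play_rows(
  series=[
    [[0, 0, 0, 0, 0, -5, 1], [0, 0, 0, 0, 0, -5, 1], [0, 0, 0, 0, 0, -5, 1], [0, 0, 0, 0, 0, -5, 1], [0, 0, 0, 0, 0, -5, 1]],
  ],
)

```text
time: 31.7
tcp_pos: [0.5631, 0.0029, 0.1494]
ee_rot: [[-0.826, 0.563, 0.006], [0.563, 0.826, 0.002], [-0.004, 0.004, -1.0]]
force: [13.9, 18.5, -6.6]
gripper_width: 0.202
grip_force: 58.6
```

Request:
play_rows(
  series=[
    [[0, 0, 0, 0, 0, -5, 1], [0, 0, 0, 0, 0, -5, 1], [0, 0, 0, 0, 0, -5, 1], [0, 0, 0, 0, 0, -5, 1], [0, 0, 0, 0, 0, -5, 1]],
  ],
)

```text
time: 32.2
tcp_pos: [0.5636, 0.004, 0.1494]
ee_rot: [[-0.987, 0.162, 0.007], [0.162, 0.987, 0.003], [-0.006, 0.004, -1.0]]
force: [17.2, 31.4, -9.4]
gripper_width: 0.2
grip_force: 58.7
```

Request:
play_rows(
  series=[
    [[0, 0, 0, 0, 0, -5, 1], [0, 0, 0, 0, 0, -5, 1], [0, 0, 0, 0, 0, -5, 1], [0, 0, 0, 0, 0, -5, 1], [0, 0, 0, 0, 0, -5, 1]],
  ],
)

```text
time: 32.7
tcp_pos: [0.5635, 0.0052, 0.1494]
ee_rot: [[-0.963, -0.27, 0.006], [-0.27, 0.963, 0.004], [-0.007, 0.002, -1.0]]
force: [17.7, 46.1, -7.2]
gripper_width: 0.196
grip_force: 58.9
```

Request:
play_rows(
  series=[
    [[0, 0, 0, 0, 0, -5, 1], [0, 0, 0, 0, 0, -5, 1], [0, 0, 0, 0, 0, -5, 1], [0, 0, 0, 0, 0, -5, 1], [0, 0, 0, 0, 0, 0, 1]],
  ],
)

```text
time: 33.2
tcp_pos: [0.563, 0.0061, 0.1494]
ee_rot: [[-0.812, -0.583, 0.006], [-0.583, 0.812, 0.005], [-0.008, 0.001, -1.0]]
force: [13.7, 52.7, -4.4]
gripper_width: 0.202
grip_force: 59.5
```

Run:
```python
from h import *
s,_,_=st();print(s['ft_torque'])
```

```text
t33.2 p [0.563  0.0061 0.1494] phi125.7 z [ 0.006  0.005 -1.   ] w0.202 gf59.5 F [13.7 52.7 -4.4] q [-0.05  0.49  1.9   0.01  0.74 -2.25]
[ 7.95065279 -1.91807122 -0.05626418]
```

Request:
play_rows(
  series=[
    [[-0.002, 0.001, 0, 0, 0, 0, 1], [-0.002, 0.002, 0, 0, 0, 0, 1], [0, 0, 0, 0, 0, 0, 0.4], [0, 0, 0, 0, 0, 0, 0.4], [0, 0, 0, 0, 0, 0, 0.4]],
  ],
)

```text
time: 33.7
tcp_pos: [0.5618, 0.0063, 0.1485]
ee_rot: [[-0.814, -0.581, 0.0], [-0.581, 0.814, 0.0], [-0.0, -0.0, -1.0]]
force: [-0.4, 0.1, 0.8]
gripper_width: 0.603
grip_force: 0.0
```

Request:
play_rows(
  series=[
    [[0, 0, -0.02, 0, 0, 0, 0.4], [0, 0, -0.02, 0, 0, 0, 0.4], [0, 0, -0.01, 0, 0, 8, 0.4], [0, 0, -0.01, 0, 0, 8, 0.4], [0, 0, 0, 0, 0, 8, 0.4]],
  ],
)

```text
time: 34.2
tcp_pos: [0.5625, 0.0062, 0.2097]
ee_rot: [[-0.981, -0.194, 0.002], [-0.194, 0.981, -0.0], [-0.002, -0.0, -1.0]]
force: [0.4, -0.6, -0.7]
gripper_width: 0.598
grip_force: 0.0
```

Request:
play_rows(
  series=[
    [[0, 0, 0, 0, 0, 8.2, 0.4], [0, 0, 0, 0, 0, 8.2, 0.4], [0, 0, 0, 0, 0, 8.2, 0.4], [0, 0, 0, 0, 0, 8.2, 0.4], [0, 0, 0, 0, 0, 8.2, 0.4]],
  ],
)

```text
time: 34.7
tcp_pos: [0.5618, 0.0062, 0.2084]
ee_rot: [[-0.868, 0.497, -0.0], [0.497, 0.868, 0.0], [0.0, 0.0, -1.0]]
force: [0.8, 0.0, 0.5]
gripper_width: 0.598
grip_force: 0.0
```

Request:
play_rows(
  series=[
    [[0, 0, 0, 0, 0, 8.2, 0.4], [0, 0, 0, 0, 0, 8.2, 0.4], [0, 0, 0, 0, 0, 8.2, 0.4], [0, 0, 0, 0, 0, 8.2, 0.4], [0, 0, 0, 0, 0, 8.2, 0.4]],
  ],
)

```text
time: 35.2
tcp_pos: [0.5618, 0.0062, 0.2083]
ee_rot: [[-0.329, 0.944, -0.0], [0.944, 0.329, 0.0], [0.0, -0.0, -1.0]]
force: [0.8, -0.5, -0.3]
gripper_width: 0.6
grip_force: 0.0
```

Request:
play_rows(
  series=[
    [[0, 0, 0, 0, 0, 8.2, 0.4], [0, 0, 0, 0, 0, 8.2, 0.4], [0, 0, 0, 0, 0, 8.2, 0.4], [0, 0, 0, 0, 0, 8.2, 0.4], [0, 0, 0, 0, 0, 8.2, 0.4]],
  ],
)

```text
time: 35.7
tcp_pos: [0.5617, 0.0062, 0.2083]
ee_rot: [[0.371, 0.928, -0.0], [0.928, -0.371, 0.0], [-0.0, -0.0, -1.0]]
force: [-0.2, 0.2, -0.4]
gripper_width: 0.601
grip_force: 0.0
```

Request:
play_rows(
  series=[
    [[0, 0, 0, 0, 0, 8.2, 0.4], [0, 0, 0, 0, 0, 8.2, 0.4], [0, 0, 0, 0, 0, 8.2, 0.4], [0, 0, 0, 0, 0, 8.2, 0.4], [0, 0, 0, 0, 0, 0, 0.4]],
  ],
)

```text
time: 36.2
tcp_pos: [0.5618, 0.0063, 0.2083]
ee_rot: [[0.813, 0.582, -0.0], [0.582, -0.813, 0.0], [-0.0, -0.0, -1.0]]
force: [-0.3, -0.0, -0.6]
gripper_width: 0.603
grip_force: 0.0
```

Run:
```python
from h import *
plan((.5607,.0048,.148,-54.4,4))
c=camera_model('wrist');g=cv2.cvtColor(get_image('wrist'),cv2.COLOR_RGB2GRAY);cv2.imwrite('pics/w10.png',g)
u=proj(c,[.5607,.0048,.155]);print(u)
x0,y0=int(u[0])-60,int(u[1])-60
m=np.uint8(g[y0:y0+120,x0:x0+120]<45);n,l,s,ct=cv2.connectedComponentsWithStats(m)
for i in range(1,n):
    if s[i,4]>60:print(s[i]+[x0,y0,0,0,0],ct[i]+[x0,y0],cv2.minAreaRect(np.argwhere(l==i)[:,::-1].astype(np.float32)))
```

```text
t36.2 p [0.5618 0.0063 0.2083] phi-54.4 z [-0.  0. -1.] w0.603 gf0.0 F [-0.3 -0.  -0.6] q [-0.04  0.41  1.85  0.    0.88  0.91]
[-0.0, 0.0, 0.015, -0.0]
[-0.001, 0.0, 0.015, -0.0]
[-0.0, 0.0, 0.015, -0.0]
[-0.001, 0.001, 0.015, -0.0]
-- [0.561 0.004 0.148] -54.4
[324.76907701 279.03406819]
[ 308  220   33   99 3002] [324.06562292 268.45036642] ((60.0, 50.0), (98.0, 32.0), 90.0)
[ 264  286   40   53 1746] [280.91695304 313.91752577] ((19.5, 93.0), (52.0, 39.0), 90.0)
[ 345  286   39   53 1694] [366.58146399 314.20188902] ((100.0, 93.0), (52.0, 38.0), 90.0)
```

Request:
play_rows(
  series=[
    [[0, 0, 0.015, 0, 0, 0, 0.4], [0, 0, 0.015, 0, 0, 0, 0.4], [0, 0, 0.015, 0, 0, 0, 0.4], [0, 0, 0.015, 0, 0, 0, 0.4], [0, 0, 0, 0, 0, 0, 0.4]],
  ],
)

```text
time: 36.75
tcp_pos: [0.5608, 0.0064, 0.1467]
ee_rot: [[0.809, 0.588, -0.003], [0.588, -0.809, 0.0], [-0.002, -0.002, -1.0]]
force: [0.3, 0.2, 0.1]
gripper_width: 0.599
grip_force: 0.0
```

Request:
play_rows(
  series=[
    [[0, 0, 0, 0, 0, 0, 1], [0, 0, 0, 0, 0, 0, 1], [0, 0, 0, 0, 0, 0, 1], [0, 0, 0, 0, 0, 0, 1], [0, 0, 0, 0, 0, -5, 1]],
  ],
)

```text
time: 37.25
tcp_pos: [0.5624, 0.0063, 0.1493]
ee_rot: [[0.757, 0.653, 0.001], [0.653, -0.757, -0.0], [0.001, 0.001, -1.0]]
force: [-2.4, -0.3, 7.3]
gripper_width: 0.198
grip_force: 59.9
```

Request:
play_rows(
  series=[
    [[0, 0, 0, 0, 0, -5, 1], [0, 0, 0, 0, 0, -5, 1], [0, 0, 0, 0, 0, -5, 1], [0, 0, 0, 0, 0, -5, 1], [0, 0, 0, 0, 0, -5, 1]],
  ],
)

```text
time: 37.75
tcp_pos: [0.5616, 0.0069, 0.1492]
ee_rot: [[0.407, 0.913, 0.0], [0.913, -0.407, 0.001], [0.001, -0.0, -1.0]]
force: [-6.4, 5.0, 14.6]
gripper_width: 0.201
grip_force: 60.7
```

Request:
play_rows(
  series=[
    [[0, 0, 0, 0, 0, -5, 1], [0, 0, 0, 0, 0, -5, 1], [0, 0, 0, 0, 0, -5, 1], [0, 0, 0, 0, 0, -5, 1], [0, 0, 0, 0, 0, -5, 1]],
  ],
)

```text
time: 38.25
tcp_pos: [0.5607, 0.0071, 0.1493]
ee_rot: [[-0.017, 1.0, -0.002], [1.0, 0.017, 0.001], [0.001, -0.002, -1.0]]
force: [-12.8, 6.0, 19.4]
gripper_width: 0.2
grip_force: 61.5
```

Request:
play_rows(
  series=[
    [[0, 0, 0, 0, 0, -4.5, 1], [0, 0, 0, 0, 0, 0, 1], [0, 0, 0, 0, 0, 0, 1], [0, 0, 0, 0, 0, 0, 1], [0, 0, 0, 0, 0, 0, 1]],
  ],
)

```text
time: 38.75
tcp_pos: [0.5605, 0.007, 0.1492]
ee_rot: [[-0.092, 0.996, -0.002], [0.996, 0.092, 0.001], [0.001, -0.002, -1.0]]
force: [-13.8, 4.6, 19.0]
gripper_width: 0.202
grip_force: 61.5
```

Run:
```python
from h import *
s,_,_=st();print(s['ft_torque'])
```

```text
t38.8 p [0.5605 0.007  0.1492] phi5.3 z [-0.002  0.001 -1.   ] w0.202 gf61.5 F [-13.8   4.6  19. ] q [-0.04  0.49  1.9   0.    0.75 -0.13]
[0.95345306 1.77789104 0.01331234]
```

Request:
play_rows(
  series=[
    [[0, 0, 0, 0, 0, 0, 0.4], [0, 0, 0, 0, 0, 0, 0.4], [0, 0, 0, 0, 0, 0, 0.3], [0, 0, -0.03, 0, 0, 0, 0.25], [0, 0, -0.03, 0, 0, 0, 0.25]],
  ],
)

```text
time: 39.25
tcp_pos: [0.5614, 0.0063, 0.2084]
ee_rot: [[-0.092, 0.996, -0.002], [0.996, 0.092, 0.0], [0.0, -0.002, -1.0]]
force: [-0.2, -0.6, 0.3]
gripper_width: 0.75
grip_force: 0.0
```

Request:
play_rows(
  series=[
    [[0, -0.02, -0.03, 0, 0, 0, 0.25], [0, -0.02, -0.03, 0, 0, 0, 0.25], [0, -0.02, -0.03, 0, 0, 0, 0.25], [0, -0.02, -0.03, 0, 0, 0, 0.25], [0, -0.02, -0.03, 0, 0, 0, 0.25]],
  ],
)

```text
time: 39.75
tcp_pos: [0.4614, -0.0029, 0.3595]
ee_rot: [[-0.092, 0.996, 0.0], [0.996, 0.092, -0.0], [-0.0, 0.0, -1.0]]
force: [1.1, -0.1, 0.4]
gripper_width: 0.747
grip_force: 0.0
```

Request:
play_rows(
  series=[
    [[-0.005, 0, 0, 0, 0, 0, 0.25], [-0.005, 0, 0, 0, 0, 0, 0.25], [-0.005, 0, 0, 0, 0, 0, 0.25], [0, 0, 0, 0, 0, 0, 0.25], [0, 0, 0, 0, 0, 0, 0.25]],
  ],
)

```text
time: 40.25
tcp_pos: [0.4637, -0.0178, 0.3574]
ee_rot: [[-0.091, 0.996, -0.002], [0.996, 0.091, 0.0], [0.0, -0.002, -1.0]]
force: [0.4, 0.6, 0.1]
gripper_width: 0.751
grip_force: 0.0
```

Run:
```python
from h import *
import json
s,R,p=st();c=camera_model('wrist');im=get_image('wrist')[:,:,::-1]
json.dump({k:np.array(v).tolist() for k,v in c.items()},open('w2.json','w'))
cv2.imwrite('pics/w11raw.png',im)
cr=im[40:340,170:470];cv2.imwrite('pics/w11.png',cv2.resize(cr,None,fx=2,fy=2,interpolation=cv2.INTER_CUBIC))
```

```text
t40.2 p [ 0.4637 -0.0178  0.3574] phi5.2 z [-0.002  0.    -1.   ] w0.751 gf0.0 F [0.4 0.6 0.1] q [-0.1   0.11  1.86  0.    1.16 -0.19]
```

View pics/w11.png

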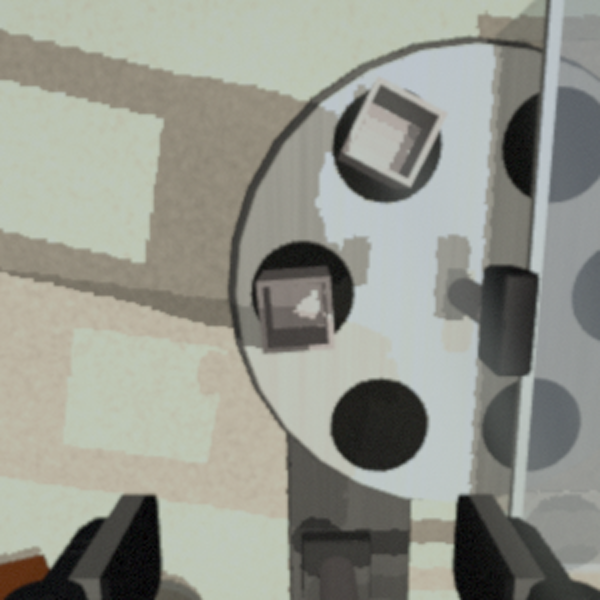

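Run:
```python
from h import *
import json
c=json.load(open('w2.json'))
for n,q in dict(E=[(381,78),(447,114),(410,189),(341,152)],D=[(256,281),(331,275),(335,347),(263,352)]).items():
    P=np.array([onz(c,170+(x+.5)/2-.5,40+(y+.5)/2-.5,.1)[:2] for x,y in q])
    e=[np.linalg.norm(P[i]-P[i-1]).round(4) for i in range(4)]
    d=[P[1]-P[0],P[2]-P[3]];a=[np.degrees(np.arctan2(v[1],v[0])).round(1) for v in d+[P[2]-P[1],P[3]-P[0]]]
    print(n,P.mean(0).round(4),e,a)
plan((.4995,.0875,.2,62,10))
```

```text
E [0.4976 0.0886] [np.float64(0.0399), np.float64(0.0377), np.float64(0.0401), np.float64(0.0404)] [np.float64(-21.1), np.float64(-21.5), np.float64(-110.2), np.float64(-114.0)]
D [ 0.4557 -0.0079] [np.float64(0.0392), np.float64(0.0405), np.float64(0.0395), np.float64(0.04)] [np.float64(9.8), np.float64(9.3), np.float64(-81.0), np.float64(-80.3)]
t40.3 p [ 0.4637 -0.0177  0.3575] phi5.2 z [-0.001  0.    -1.   ] w0.750 gf0.0 F [-0.2  0.3  0.3] q [-0.1   0.11  1.86  0.    1.16 -0.19]
[0.01, 0.005, 0.016, -5.7]
[0.01, 0.005, 0.016, -5.7]
[0.009, 0.006, 0.016, -5.7]
[0.008, 0.007, 0.016, -5.7]
[0.008, 0.008, 0.016, -5.7]
[0.007, 0.009, 0.016, -5.7]
[0.006, 0.01, 0.015, -5.7]
[0.005, 0.01, 0.016, -5.7]
[0.003, 0.01, 0.015, -5.7]
[0.003, 0.011, 0.016, -5.7]
-- [0.499 0.088 0.2  ] 62.2
```

Request:
play_rows(
  series=[
    [[0.01, 0.005, 0.016, 0, 0, -6.3, 0.25], [0.01, 0.005, 0.016, 0, 0, -6.3, 0.25], [0.009, 0.006, 0.016, 0, 0, -6.3, 0.25], [0.008, 0.007, 0.016, 0, 0, -6.3, 0.25], [0.008, 0.008, 0.016, 0, 0, -6.3, 0.25]],
  ],
  force=45,
)

```text
time: 40.8
tcp_pos: [0.4796, 0.0356, 0.2773]
ee_rot: [[-0.602, 0.798, -0.001], [0.798, 0.602, 0.0], [0.0, -0.0, -1.0]]
force: [-0.3, -0.2, 0.3]
gripper_width: 0.751
grip_force: 0.0
```

Request:
play_rows(
  series=[
    [[0.007, 0.009, 0.016, 0, 0, -6.3, 0.25], [0.006, 0.01, 0.015, 0, 0, -6.3, 0.25], [0.005, 0.01, 0.016, 0, 0, -6.3, 0.25], [0.003, 0.01, 0.015, 0, 0, -6.3, 0.25], [0.003, 0.011, 0.016, 0, 0, -6.3, 0.25]],
  ],
)

```text
time: 41.3
tcp_pos: [0.4943, 0.0898, 0.1993]
ee_rot: [[-0.931, 0.366, -0.0], [0.366, 0.931, -0.0], [0.0, -0.0, -1.0]]
force: [0.3, -0.0, -0.7]
gripper_width: 0.756
grip_force: 0.0
```

Request:
play_rows(
  series=[
    [[0, 0, 0, 0, 0, 0, 0.25], [0, 0, 0, 0, 0, 0, 0.25], [0, 0, 0, 0, 0, 0, 0.25], [0, 0, 0, 0, 0, 0, 0.25], [0, 0, 0, 0, 0, 0, 0.25]],
  ],
)

```text
time: 41.8
tcp_pos: [0.4944, 0.0889, 0.2009]
ee_rot: [[-0.928, 0.372, 0.001], [0.372, 0.928, 0.0], [-0.001, 0.0, -1.0]]
force: [0.1, -0.3, -0.4]
gripper_width: 0.752
grip_force: 0.0
```

Run:
```python
from h import *
plan((.498,.088,.091,68,4))
```

```text
t41.8 p [0.4944 0.0889 0.2009] phi68.2 z [ 0.001  0.    -1.   ] w0.752 gf0.0 F [ 0.1 -0.3 -0.4] q [ 0.12  0.35  1.99 -0.    0.81 -1.07]
[-0.001, 0.0, 0.027, 0.0]
[-0.001, 0.0, 0.028, 0.0]
[-0.001, 0.0, 0.027, 0.0]
[-0.001, 0.001, 0.028, 0.0]
-- [0.499 0.088 0.091] 68.2
```

Request:
play_rows(
  series=[
    [[-0.001, 0, 0.027, 0, 0, 0, 0.25], [-0.001, 0, 0.028, 0, 0, 0, 0.25], [-0.001, 0, 0.027, 0, 0, 0, 0.25], [-0.001, 0.001, 0.028, 0, 0, 0, 0.25], [0, 0, 0, 0, 0, 0, 0.25]],
  ],
)

```text
time: 42.3
tcp_pos: [0.4967, 0.0882, 0.088]
ee_rot: [[-0.928, 0.371, -0.004], [0.371, 0.928, -0.0], [0.004, -0.002, -1.0]]
force: [0.8, 0.5, 0.7]
gripper_width: 0.753
grip_force: 0.0
```

Request:
play_rows(
  series=[
    [[0, 0, 0, 0, 0, 0, 1], [0, 0, 0, 0, 0, 0, 1], [0, 0, 0, 0, 0, 0, 1], [0, 0, 0, 0, 0, 0, 1], [0, 0, 0, 0, 0, 0, 1]],
  ],
)

```text
time: 42.8
tcp_pos: [0.4991, 0.0887, 0.0916]
ee_rot: [[-0.929, 0.371, 0.002], [0.371, 0.929, 0.0], [-0.002, 0.001, -1.0]]
force: [-0.3, -0.3, 10.3]
gripper_width: 0.464
grip_force: 46.8
```

Request:
play_rows(
  series=[
    [[0, 0, -0.02, 0, 0, 0, 1], [0, 0, -0.02, 0, 0, 0, 1], [0, 0, -0.025, 0, 0, 0, 1], [0, 0, -0.025, 0, 0, 0, 1], [0, 0, -0.025, 0, 0, 0, 1]],
  ],
)

```text
time: 43.3
tcp_pos: [0.4982, 0.0886, 0.207]
ee_rot: [[-0.929, 0.371, 0.001], [0.371, 0.929, 0.0], [-0.001, 0.0, -1.0]]
force: [0.8, -1.0, -0.9]
gripper_width: 0.455
grip_force: 45.5
```

Run:
```python
from h import *
plan((*slot(.035,-.045),.195,88.4,10))
```

```text
t43.3 p [0.4982 0.0886 0.207 ] phi68.2 z [ 0.001  0.    -1.   ] w0.455 gf45.5 F [ 0.8 -1.  -0.9] q [ 0.12  0.34  1.98  0.    0.82 -1.08]
[0.004, 0.026, 0.001, -2.0]
[0.003, 0.026, 0.001, -2.0]
[0.002, 0.026, 0.001, -2.0]
[0.001, 0.026, 0.001, -2.0]
[-0.0, 0.027, 0.001, -2.0]
[-0.001, 0.026, 0.001, -2.0]
[-0.002, 0.027, 0.002, -2.0]
[-0.003, 0.026, 0.001, -2.0]
[-0.004, 0.026, 0.002, -2.0]
[-0.004, 0.026, 0.001, -2.0]
-- [0.56  0.345 0.195] 88.2
```

Request:
play_rows(
  series=[
    [[0.004, 0.026, 0.001, 0, 0, -2, 1], [0.003, 0.026, 0.001, 0, 0, -2, 1], [0.002, 0.026, 0.001, 0, 0, -2, 1], [0.001, 0.026, 0.001, 0, 0, -2, 1], [0, 0.027, 0.001, 0, 0, -2, 1]],
  ],
)

```text
time: 43.8
tcp_pos: [0.5289, 0.2177, 0.2011]
ee_rot: [[-0.979, 0.202, 0.001], [0.202, 0.979, 0.0], [-0.001, 0.0, -1.0]]
force: [1.0, -1.0, -0.7]
gripper_width: 0.462
grip_force: 45.4
```

Request:
play_rows(
  series=[
    [[-0.001, 0.026, 0.001, 0, 0, -2, 1], [-0.002, 0.027, 0.002, 0, 0, -2, 1], [-0.003, 0.026, 0.001, 0, 0, -2, 1], [-0.004, 0.026, 0.002, 0, 0, -2, 1], [-0.004, 0.026, 0.001, 0, 0, -2, 1]],
  ],
)

```text
time: 44.3
tcp_pos: [0.5604, 0.3457, 0.1939]
ee_rot: [[-1.0, 0.029, 0.001], [0.029, 1.0, 0.0], [-0.001, 0.0, -1.0]]
force: [0.0, -0.8, -0.9]
gripper_width: 0.463
grip_force: 45.4
```

Request:
play_rows(
  series=[
    [[0, 0, 0, 0, 0, 0, 1], [0, 0, 0.01, 0, 0, 0, 1], [0, 0, 0.02, 0, 0, 0, 1], [0, 0, 0.02, 0, 0, 0, 1], [0, 0, 0, 0, 0, 0, 1]],
  ],
)

```text
time: 44.8
tcp_pos: [0.5586, 0.3427, 0.1407]
ee_rot: [[-0.999, 0.032, -0.004], [0.032, 0.999, -0.002], [0.004, -0.002, -1.0]]
force: [0.2, -0.8, -0.9]
gripper_width: 0.463
grip_force: 45.5
```

Run:
```python
from h import *
plan((*slot(.035,-.045),.069,88.4,4));wr('pics/w12.png',B);rimcheck(B)
```

```text
t44.8 p [0.5586 0.3427 0.1407] phi88.2 z [-0.004 -0.002 -1.   ] w0.463 gf45.5 F [ 0.2 -0.8 -0.9] q [ 0.5   0.61  1.68 -0.    0.85 -1.03]
[-0.001, 0.001, 0.018, -0.1]
[-0.0, 0.0, 0.018, -0.1]
[-0.001, 0.001, 0.018, -0.1]
[-0.0, 0.0, 0.018, -0.1]
-- [0.561 0.345 0.069] 88.6
near-x mm -16..12 step2 [144, 182, -1, -1, -1, -1, -1, -1, -1, -1, -1, -1, -1, -1, -1]Traceback (most recent call last):
  File "<stdin>", line 2, in <module>
  File "h.py", line 53, in rimcheck
    if 0<=u[0]<640 and 0<=u[1]<480:v.append(g[int(round(u[1])),int(round(u[0]))])
                                            ~^^^^^^^^^^^^^^^^^^^^^^^^^^^^^^^^^^^
IndexError: index 640 is out of bounds for axis 1 with size 640
```

Run:
```python
from h import *
c=camera_model('wrist');g=cv2.cvtColor(get_image('wrist'),cv2.COLOR_RGB2GRAY).astype(float)
for sy in(1,-1):
  o=[]
  for d in np.arange(-.02,.021,.002):
    v=[]
    for x in np.linspace(-.06,.02,40):
        u=proj(c,[*slot(x,sy*(.095+d)),.08])
        if 0<=u[0]<639 and 0<=u[1]<479:v.append(g[int(round(u[1])),int(round(u[0]))])
    o.append(round(float(np.median(v))) if len(v)>8 else -1)
  print(sy,o)
```

```text
1 [124, 124, 210, 210, 210, 210, 209, 94, 157, 197, 190, 210, 209, 209, 209, 208, 209, 208, 208, 208, 208]
-1 [136, 124, 114, 118, 123, 140, 116, 121, 110, 112, 201, 206, 206, 210, 209, 209, 212, 209, 211, 211, 210]
```

Request:
play_rows(
  series=[
    [[-0.001, 0.001, 0.018, 0, 0, 0, 1], [0, 0, 0.018, 0, 0, 0, 1], [-0.001, 0.001, 0.018, 0, 0, 0, 1], [0, 0, 0.018, 0, 0, 0, 1], [0, 0, 0, 0, 0, 0, 1]],
  ],
)

```text
time: 45.45
tcp_pos: [0.5617, 0.346, 0.0703]
ee_rot: [[-1.0, 0.031, -0.002], [0.031, 1.0, -0.001], [0.002, -0.001, -1.0]]
force: [0.8, -0.1, -0.1]
gripper_width: 0.465
grip_force: 45.6
```

Request:
play_rows(
  series=[
    [[0, 0, 0, 0, 0, 0, 0.42], [0, 0, 0, 0, 0, 0, 0.4], [0, 0, 0, 0, 0, 0, 0.38], [0, 0, -0.01, 0, 0, 0, 0.38], [0, 0, -0.03, 0, 0, 0, 0.38]],
  ],
)

```text
time: 45.95
tcp_pos: [0.5611, 0.3458, 0.1104]
ee_rot: [[-1.0, 0.031, -0.003], [0.031, 1.0, -0.002], [0.003, -0.002, -1.0]]
force: [-0.1, 0.9, 0.6]
gripper_width: 0.619
grip_force: 0.0
```

Request:
play_rows(
  series=[
    [[0, 0, -0.035, 0, 0, 0, 0.38], [0, 0, -0.035, 0, 0, 0, 0.38], [0, 0, -0.02, 0, 0, 0, 0.3], [0, 0, 0, 0, 0, 0, 0.25], [0, 0, 0, 0, 0, 0, 0.25]],
  ],
)

```text
time: 46.45
tcp_pos: [0.5625, 0.3467, 0.2024]
ee_rot: [[-1.0, 0.031, 0.001], [0.031, 1.0, 0.001], [-0.001, 0.001, -1.0]]
force: [-0.7, 0.5, -0.2]
gripper_width: 0.749
grip_force: 0.0
```

Run:
```python
from h import *
plan((.456,-.007,.2,99.5,10))
```

```text
t46.5 p [0.5625 0.3467 0.2024] phi88.2 z [ 0.001  0.001 -1.   ] w0.749 gf0.0 F [-0.7  0.5 -0.2] q [ 0.51  0.55  1.62  0.    0.97 -1.03]
[0.01, -0.036, 0.0, -1.1]
[0.01, -0.035, 0.0, -1.1]
[0.011, -0.035, 0.0, -1.1]
[0.012, -0.035, 0.0, -1.1]
[0.012, -0.035, 0.0, -1.1]
[0.013, -0.035, 0.0, -1.1]
[0.013, -0.034, 0.001, -1.1]
[0.014, -0.034, 0.0, -1.1]
[0.015, -0.034, 0.001, -1.1]
[0.016, -0.034, 0.0, -1.1]
-- [ 0.456 -0.007  0.2  ] 99.2
```

Request:
play_rows(
  series=[
    [[0.01, -0.036, 0, 0, 0, -1.1, 0.25], [0.01, -0.035, 0, 0, 0, -1.1, 0.25], [0.011, -0.035, 0, 0, 0, -1.1, 0.25], [0.012, -0.035, 0, 0, 0, -1.1, 0.25], [0.012, -0.035, 0, 0, 0, -1.1, 0.25]],
  ],
)

```text
time: 46.95
tcp_pos: [0.5073, 0.1687, 0.2004]
ee_rot: [[-0.998, -0.066, -0.002], [-0.066, 0.998, -0.0], [0.002, -0.0, -1.0]]
force: [0.6, -0.8, 0.0]
gripper_width: 0.754
grip_force: 0.0
```

Request:
play_rows(
  series=[
    [[0.013, -0.035, 0, 0, 0, -1.1, 0.25], [0.013, -0.034, 0, 0, 0, -1.1, 0.25], [0.014, -0.034, 0, 0, 0, -1.1, 0.25], [0.015, -0.034, 0, 0, 0, -1.1, 0.25], [0.016, -0.034, 0, 0, 0, -1.4, 0.25]],
  ],
)

```text
time: 47.45
tcp_pos: [0.4545, -0.0086, 0.2006]
ee_rot: [[-0.986, -0.167, -0.001], [-0.167, 0.986, 0.0], [0.001, 0.0, -1.0]]
force: [0.3, 0.1, 0.7]
gripper_width: 0.747
grip_force: 0.0
```

Request:
play_rows(
  series=[
    [[0, 0, 0, 0, 0, 0, 0.25], [0, 0, 0, 0, 0, 0, 0.25], [0, 0, 0, 0, 0, 0, 0.25], [0, 0, 0, 0, 0, 0, 0.25], [0, 0, 0, 0, 0, 0, 0.25]],
  ],
)

```text
time: 47.95
tcp_pos: [0.4559, -0.0067, 0.2011]
ee_rot: [[-0.986, -0.167, -0.0], [-0.167, 0.986, 0.0], [0.0, 0.0, -1.0]]
force: [-0.5, -0.2, -0.7]
gripper_width: 0.747
grip_force: 0.0
```

Run:
```python
from h import *
plan((.4565,-.007,.091,99.5,4))
```

```text
t48.0 p [ 0.4559 -0.0067  0.2011] phi99.6 z [-0.  0. -1.] w0.747 gf0.0 F [-0.5 -0.2 -0.7] q [-0.08  0.29  2.09  0.    0.77 -1.82]
[-0.0, -0.0, 0.028, 0.0]
[-0.0, -0.0, 0.027, 0.0]
[-0.0, -0.0, 0.028, 0.0]
[-0.001, -0.0, 0.027, 0.0]
-- [ 0.457 -0.006  0.091] 99.6
```

Request:
play_rows(
  series=[
    [[0, 0, 0.028, 0, 0, 0, 0.25], [0, 0, 0.027, 0, 0, 0, 0.25], [0, 0, 0.028, 0, 0, 0, 0.25], [0, 0, 0.027, 0, 0, 0, 0.25], [0, 0, 0, 0, 0, 0, 0.25]],
  ],
)

```text
time: 48.45
tcp_pos: [0.4541, -0.0068, 0.0889]
ee_rot: [[-0.986, -0.167, -0.005], [-0.167, 0.986, 0.0], [0.005, 0.001, -1.0]]
force: [0.9, 0.6, 0.0]
gripper_width: 0.748
grip_force: 0.0
```

Request:
play_rows(
  series=[
    [[0, 0, 0, 0, 0, 0, 1], [0, 0, 0, 0, 0, 0, 1], [0, 0, 0, 0, 0, 0, 1], [0, 0, 0, 0, 0, 0, 1], [0, 0, 0, 0, 0, 0, 1]],
  ],
)

```text
time: 48.95
tcp_pos: [0.4566, -0.0075, 0.0923]
ee_rot: [[-0.986, -0.166, 0.002], [-0.166, 0.986, -0.0], [-0.002, -0.0, -1.0]]
force: [0.5, 0.0, 11.4]
gripper_width: 0.461
grip_force: 46.9
```

Request:
play_rows(
  series=[
    [[0, 0, -0.02, 0, 0, 0, 1], [0, 0, -0.02, 0, 0, 0, 1], [0, 0, -0.025, 0, 0, 0, 1], [0, 0, -0.025, 0, 0, 0, 1], [0, 0, -0.025, 0, 0, 0, 1]],
  ],
)

```text
time: 49.45
tcp_pos: [0.4557, -0.0074, 0.2079]
ee_rot: [[-0.986, -0.166, 0.001], [-0.166, 0.986, -0.0], [-0.001, -0.0, -1.0]]
force: [0.9, -0.1, -1.5]
gripper_width: 0.462
grip_force: 45.8
```

Run:
```python
from h import *
plan((*slot(-.035,-.045),.195,88.4,15))
```

```text
t49.5 p [ 0.4557 -0.0074  0.2079] phi99.5 z [ 0.001 -0.    -1.   ] w0.462 gf45.8 F [ 0.9 -0.1 -1.5] q [-0.08  0.28  2.08 -0.    0.79 -1.82]
[-0.006, 0.023, 0.001, 0.7]
[-0.006, 0.023, 0.001, 0.7]
[-0.006, 0.023, 0.001, 0.7]
[-0.005, 0.023, 0.001, 0.7]
[-0.005, 0.023, 0.001, 0.7]
[-0.005, 0.023, 0.001, 0.7]
[-0.005, 0.023, 0.001, 0.7]
[-0.004, 0.023, 0.001, 0.7]
[-0.004, 0.024, 0.001, 0.7]
[-0.004, 0.024, 0.001, 0.7]
[-0.003, 0.024, 0.001, 0.7]
[-0.003, 0.023, 0.0, 0.7]
[-0.003, 0.024, 0.001, 0.7]
[-0.002, 0.023, 0.0, 0.7]
[-0.003, 0.024, 0.001, 0.7]
-- [0.491 0.347 0.195] 89.0
```

Request:
play_rows(
  series=[
    [[-0.006, 0.023, 0.001, 0, 0, 0.8, 1], [-0.006, 0.023, 0.001, 0, 0, 0.8, 1], [-0.006, 0.023, 0.001, 0, 0, 0.8, 1], [-0.005, 0.023, 0.001, 0, 0, 0.8, 1], [-0.005, 0.023, 0.001, 0, 0, 0.8, 1]],
  ],
)

```text
time: 49.95
tcp_pos: [0.4676, 0.1113, 0.2019]
ee_rot: [[-0.995, -0.096, 0.001], [-0.096, 0.995, 0.0], [-0.001, 0.0, -1.0]]
force: [0.8, -0.2, -0.8]
gripper_width: 0.46
grip_force: 45.8
```

Request:
play_rows(
  series=[
    [[-0.005, 0.023, 0.001, 0, 0, 0.7, 1], [-0.005, 0.023, 0.001, 0, 0, 0.7, 1], [-0.004, 0.023, 0.001, 0, 0, 0.7, 1], [-0.004, 0.024, 0.001, 0, 0, 0.7, 1], [-0.004, 0.024, 0.001, 0, 0, 0.7, 1]],
  ],
)

```text
time: 50.45
tcp_pos: [0.4811, 0.2296, 0.1968]
ee_rot: [[-0.999, -0.035, 0.001], [-0.035, 0.999, 0.0], [-0.001, 0.0, -1.0]]
force: [0.3, -0.4, 0.4]
gripper_width: 0.457
grip_force: 45.8
```

Request:
play_rows(
  series=[
    [[-0.003, 0.024, 0.001, 0, 0, 0.7, 1], [-0.003, 0.023, 0, 0, 0, 0.7, 1], [-0.003, 0.024, 0.001, 0, 0, 0.7, 1], [-0.002, 0.023, 0, 0, 0, 0.7, 1], [-0.003, 0.024, 0.001, 0, 0, 0.7, 1]],
  ],
)

```text
time: 50.95
tcp_pos: [0.4937, 0.3477, 0.1939]
ee_rot: [[-1.0, 0.026, 0.0], [0.026, 1.0, 0.0], [-0.0, 0.0, -1.0]]
force: [0.7, -0.2, 0.1]
gripper_width: 0.461
grip_force: 45.8
```

Request:
play_rows(
  series=[
    [[0, 0, 0, 0, 0, 0, 1], [0, 0, 0.01, 0, 0, 0, 1], [0, 0, 0.02, 0, 0, 0, 1], [0, 0, 0.02, 0, 0, 0, 1], [0, 0, 0, 0, 0, 0, 1]],
  ],
)

```text
time: 51.45
tcp_pos: [0.4922, 0.3448, 0.1408]
ee_rot: [[-1.0, 0.026, -0.004], [0.026, 1.0, -0.003], [0.004, -0.003, -1.0]]
force: [-0.3, 0.3, -1.4]
gripper_width: 0.461
grip_force: 45.8
```

Run:
```python
from h import *
plan((*slot(-.035,-.045),.069,88.4,4))
c=camera_model('wrist');g=cv2.cvtColor(get_image('wrist'),cv2.COLOR_RGB2GRAY).astype(float);cv2.imwrite('pics/w13.png',g)
for nm,f in(('-y',lambda t,d:(-.09+t*.09,-(.095+d))),('-x',lambda t,d:(-.11-d,-.08+t*.08))):
  o=[]
  for d in np.arange(-.02,.021,.002):
    v=[]
    for t in np.linspace(0,1,40):
        u=proj(c,[*slot(*f(t,d)),.08])
        if 0<=u[0]<639 and 0<=u[1]<479:v.append(g[int(round(u[1])),int(round(u[0]))])
    o.append(round(float(np.median(v))) if len(v)>8 else -1)
  print(nm,o)
```

```text
t51.5 p [0.4922 0.3448 0.1408] phi88.5 z [-0.004 -0.003 -1.   ] w0.461 gf45.8 F [-0.3  0.3 -1.4] q [ 0.56  0.55  1.81 -0.    0.79 -0.98]
[0.0, 0.001, 0.018, 0.0]
[0.0, 0.0, 0.018, 0.0]
[0.001, 0.001, 0.018, 0.0]
[0.0, 0.0, 0.018, 0.0]
-- [0.491 0.347 0.069] 88.5
-y [130, 121, 112, 126, 116, 177, 113, 138, 106, 113, 186, 203, 203, 203, 204, 204, 203, 203, 203, 205, 204]
-x [132, 142, 145, 146, 149, 155, 158, 158, 132, 133, 145, 152, 161, 162, 165, 199, 208, 210, 208, 208, 210][ WARN:0@0.637] global loadsave.cpp:1063 imwrite_ Unsupported depth image for selected encoder is fallbacked to CV_8U.
```

Basket still in place; lower, release, rise.

Request:
play_rows(
  series=[
    [[0, 0.001, 0.018, 0, 0, 0, 1], [0, 0, 0.018, 0, 0, 0, 1], [0, 0.001, 0.018, 0, 0, 0, 1], [0, 0, 0.018, 0, 0, 0, 1], [0, 0, 0, 0, 0, 0, 1]],
  ],
)

```text
time: 52.0
tcp_pos: [0.4932, 0.3479, 0.0704]
ee_rot: [[-1.0, 0.026, -0.002], [0.026, 1.0, -0.001], [0.002, -0.001, -1.0]]
force: [0.4, -0.1, -1.0]
gripper_width: 0.46
grip_force: 45.8
```

Request:
play_rows(
  series=[
    [[0, 0, 0, 0, 0, 0, 0.42], [0, 0, 0, 0, 0, 0, 0.4], [0, 0, 0, 0, 0, 0, 0.38], [0, 0, -0.01, 0, 0, 0, 0.38], [0, 0, -0.03, 0, 0, 0, 0.38]],
  ],
)

```text
time: 52.5
tcp_pos: [0.4927, 0.3481, 0.1106]
ee_rot: [[-1.0, 0.025, -0.003], [0.025, 1.0, -0.002], [0.003, -0.002, -1.0]]
force: [0.8, -0.6, -0.1]
gripper_width: 0.618
grip_force: 0.0
```

Request:
play_rows(
  series=[
    [[0, 0, -0.035, 0, 0, 0, 0.38], [0, 0, -0.035, 0, 0, 0, 0.38], [0, 0, -0.035, 0, 0, 0, 0.3], [0, 0, -0.04, 0, 0, 0, 0.25], [0, 0, -0.04, 0, 0, 0, 0.25]],
  ],
)

```text
time: 53.0
tcp_pos: [0.4934, 0.3486, 0.2991]
ee_rot: [[-1.0, 0.025, 0.001], [0.025, 1.0, 0.0], [-0.001, 0.0, -1.0]]
force: [0.7, 0.0, 0.0]
gripper_width: 0.747
grip_force: 0.0
```

Request:
play_rows(
  series=[
    [[0, 0, -0.04, 0, 0, 0, 0], [0, 0, -0.04, 0, 0, 0, 0], [0, 0, 0, 0, 0, 0, 0], [0, 0, 0, 0, 0, 0, 0], [0, 0, 0, 0, 0, 0, 0]],
  ],
)

```text
time: 53.5
tcp_pos: [0.4933, 0.3485, 0.3759]
ee_rot: [[-1.0, 0.025, -0.001], [0.025, 1.0, -0.0], [0.001, -0.0, -1.0]]
force: [-0.1, 0.4, -0.9]
gripper_width: 1.0
grip_force: 0.0
```

Run:
```python
from h import *
plan((.6875,-.192,.365,-85,22))
c=camera_model('wrist');im=get_image('wrist');cv2.imwrite('pics/w14.png',im[:,:,::-1])
```

```text
t53.5 p [0.4933 0.3485 0.3759] phi88.5 z [-0.001 -0.    -1.   ] w1.000 gf0.0 F [-0.1  0.4 -0.9] q [ 0.56  0.32  1.55  0.    1.27 -0.98]
[-0.009, -0.024, 0.0, 7.9]
[-0.013, -0.023, 0.001, 7.9]
[-0.016, -0.021, 0.0, 7.9]
[-0.018, -0.018, 0.001, 7.9]
[-0.021, -0.016, 0.0, 7.9]
[-0.023, -0.013, 0.001, 7.9]
[-0.024, -0.01, 0.0, 7.9]
[-0.025, -0.006, 0.001, 7.9]
[-0.026, -0.002, 0.0, 7.9]
[-0.026, 0.001, 0.001, 7.9]
[-0.026, 0.005, 0.0, 7.9]
[-0.025, 0.008, 0.001, 7.9]
[-0.023, 0.011, 0.0, 7.9]
[-0.022, 0.015, 0.001, 7.9]
[-0.019, 0.017, 0.0, 7.9]
[-0.017, 0.02, 0.001, 7.9]
[-0.014, 0.022, 0.0, 7.9]
[-0.011, 0.024, 0.001, 7.9]
[-0.007, 0.025, 0.0, 7.9]
[-0.004, 0.026, 0.001, 7.9]
[-0.0, 0.026, 0.0, 7.9]
[0.003, 0.026, 0.001, 7.9]
-- [ 0.688 -0.192  0.365] -85.3
```

Request:
play_rows(
  series=[
    [[-0.009, -0.024, 0, 0, 0, 7.9, 0], [-0.013, -0.023, 0.001, 0, 0, 7.9, 0], [-0.016, -0.021, 0, 0, 0, 7.9, 0], [-0.018, -0.018, 0.001, 0, 0, 7.9, 0], [-0.021, -0.016, 0, 0, 0, 7.9, 0]],
  ],
  force=20,
)

```text
time: 54.05
tcp_pos: [0.5376, 0.225, 0.373]
ee_rot: [[-0.752, 0.66, -0.002], [0.66, 0.752, -0.001], [0.001, -0.002, -1.0]]
force: [0.8, -0.2, -0.6]
gripper_width: 0.997
grip_force: 0.0
```

Request:
play_rows(
  series=[
    [[-0.023, -0.013, 0.001, 0, 0, 7.9, 0], [-0.024, -0.01, 0, 0, 0, 7.9, 0], [-0.025, -0.006, 0.001, 0, 0, 7.9, 0], [-0.026, -0.002, 0, 0, 0, 7.9, 0], [-0.026, 0.001, 0.001, 0, 0, 7.9, 0]],
  ],
)

```text
time: 54.55
tcp_pos: [0.5816, 0.1025, 0.3702]
ee_rot: [[-0.16, 0.987, -0.002], [0.987, 0.16, -0.0], [0.0, -0.002, -1.0]]
force: [0.6, -0.7, -0.1]
gripper_width: 0.999
grip_force: 0.0
```

Request:
play_rows(
  series=[
    [[-0.026, 0.005, 0, 0, 0, 7.9, 0], [-0.025, 0.008, 0.001, 0, 0, 7.9, 0], [-0.023, 0.011, 0, 0, 0, 7.9, 0], [-0.022, 0.015, 0.001, 0, 0, 7.9, 0], [-0.019, 0.017, 0, 0, 0, 7.9, 0]],
  ],
)

```text
time: 55.05
tcp_pos: [0.6257, -0.0201, 0.3679]
ee_rot: [[0.504, 0.864, -0.002], [0.864, -0.504, 0.0], [-0.001, -0.002, -1.0]]
force: [0.5, 0.0, 0.5]
gripper_width: 1.003
grip_force: 0.0
```

Request:
play_rows(
  series=[
    [[-0.017, 0.02, 0.001, 0, 0, 7.9, 0], [-0.014, 0.022, 0, 0, 0, 7.9, 0], [-0.011, 0.024, 0.001, 0, 0, 7.9, 0], [-0.007, 0.025, 0, 0, 0, 7.9, 0], [-0.004, 0.026, 0.001, 0, 0, 7.9, 0]],
  ],
)

```text
time: 55.55
tcp_pos: [0.6704, -0.1432, 0.365]
ee_rot: [[0.938, 0.346, -0.002], [0.346, -0.938, 0.001], [-0.002, -0.001, -1.0]]
force: [-0.3, 0.5, -0.2]
gripper_width: 0.998
grip_force: 0.0
```

Request:
play_rows(
  series=[
    [[0, 0.026, 0, 0, 0, 7.9, 0], [0.003, 0.026, 0.001, 0, 0, 7.9, 0], [0, 0, 0, 0, 0, 0, 0], [0, 0, 0, 0, 0, 0, 0], [0, 0, 0, 0, 0, 0, 0]],
  ],
)

```text
time: 56.05
tcp_pos: [0.6878, -0.1905, 0.3646]
ee_rot: [[0.996, 0.085, -0.001], [0.085, -0.996, 0.001], [-0.001, -0.001, -1.0]]
force: [0.8, 0.3, -0.3]
gripper_width: 0.999
grip_force: 0.0
```

Run:
```python
from h import *
plan((.6875,-.191,.277,-84.5,5))
c=camera_model('wrist');im=get_image('wrist');cv2.imwrite('pics/w15.png',im[:,:,::-1])
g=cv2.cvtColor(im,cv2.COLOR_RGB2GRAY);u=proj(c,[.6875,-.191,.287]);print(u)
x0,y0=int(u[0])-60,int(u[1])-50
m=np.uint8(g[y0:y0+100,x0:x0+120]<40);n,l,s,ct=cv2.connectedComponentsWithStats(m)
for i in range(1,n):
    if s[i,4]>60:print(s[i]+[x0,y0,0,0,0],ct[i]+[x0,y0])
```

```text
t56.0 p [ 0.6878 -0.1905  0.3646] phi-85.1 z [-0.001  0.001 -1.   ] w0.999 gf0.0 F [ 0.8  0.3 -0.3] q [-0.31  0.5   1.29  0.    1.35  1.17]
[-0.0, 0.0, 0.018, -0.1]
[-0.0, 0.0, 0.017, -0.1]
[-0.0, 0.0, 0.018, -0.1]
[-0.0, 0.0, 0.017, -0.1]
[-0.0, 0.0, 0.018, -0.1]
-- [ 0.688 -0.191  0.277] -84.6
[324.03001027 260.90811179]
[308 224  26  43 887] [320.50394589 245.85118377]
```

Request:
play_rows(
  series=[
    [[0, 0, 0.018, 0, 0, 0, 0], [0, 0, 0.017, 0, 0, 0, 0], [0, 0, 0.018, 0, 0, 0, 0.3], [0, 0, 0.017, 0, 0, 0, 0.5], [0, 0, 0.018, 0, 0, 0, 0.72]],
  ],
)

```text
time: 56.6
tcp_pos: [0.6881, -0.1903, 0.277]
ee_rot: [[0.996, 0.085, 0.0], [0.085, -0.996, 0.0], [0.0, -0.0, -1.0]]
force: [0.1, -0.7, -0.2]
gripper_width: 0.518
grip_force: 0.0
```

Request:
play_rows(
  series=[
    [[0, 0, 0, 0, 0, 0, 0.72], [0, 0, 0, 0, 0, 0, 0.72], [0, 0, 0, 0, 0, 0, 0.72], [-0.0008, -0.0172, 0, 0, 0, -5.2, 0.72], [-0.0008, -0.0172, 0, 0, 0, -5.2, 0.72]],
  ],
)

```text
time: 57.1
tcp_pos: [0.6829, -0.1576, 0.2786]
ee_rot: [[0.964, 0.264, 0.002], [0.264, -0.964, -0.001], [0.002, 0.001, -1.0]]
force: [0.7, -1.7, -0.5]
gripper_width: 0.277
grip_force: 0.8
```

```bash
cat >> h.py <<'E'
def arc():
    s,R,phi=st();H=dos(-.08,-.2);d=s['tcp_pos'][:2]-H;print('r',np.linalg.norm(d),'a',np.degrees(np.arctan2(d[1],d[0])))
E
python3 -c "
from h import *
arc()"
```

```text
t57.1 p [ 0.6829 -0.1576  0.2786] phi-74.7 z [ 0.002 -0.001 -1.   ] w0.277 gf0.8 F [ 0.7 -1.7 -0.5] q [-0.27  0.53  1.44 -0.    1.16  1.03]
r 0.18890860756173705 a 14.38972971745237
```

Request:
play_rows(
  series=[
    [[-0.0008, -0.0172, 0, 0, 0, -5.2, 0.72], [-0.0008, -0.0172, 0, 0, 0, -5.2, 0.72], [-0.0008, -0.0172, 0, 0, 0, -5.2, 0.72], [-0.0008, -0.0172, 0, 0, 0, -5.2, 0.72], [-0.0008, -0.0172, 0, 0, 0, -5.2, 0.72]],
  ],
)

```text
time: 57.6
tcp_pos: [0.6424, -0.0816, 0.2787]
ee_rot: [[0.75, 0.661, 0.003], [0.661, -0.75, -0.0], [0.002, 0.002, -1.0]]
force: [1.6, -0.9, 0.2]
gripper_width: 0.275
grip_force: 0.8
```

Request:
play_rows(
  series=[
    [[-0.0008, -0.0172, 0, 0, 0, -5.2, 0.72], [-0.0008, -0.0172, 0, 0, 0, -5.2, 0.72], [-0.0008, -0.0172, 0, 0, 0, -5.2, 0.72], [-0.0008, -0.0172, 0, 0, 0, -5.2, 0.72], [-0.0008, -0.0172, 0, 0, 0, -5.2, 0.72]],
  ],
)

```text
time: 58.1
tcp_pos: [0.5729, -0.0318, 0.2786]
ee_rot: [[0.384, 0.923, 0.003], [0.923, -0.384, -0.0], [0.001, 0.003, -1.0]]
force: [1.9, -0.8, -0.2]
gripper_width: 0.282
grip_force: 0.7
```

Request:
play_rows(
  series=[
    [[-0.0008, -0.0172, 0, 0, 0, -5.2, 0.72], [-0.0008, -0.0172, 0, 0, 0, -5.2, 0.72], [-0.0008, -0.0172, 0, 0, 0, -5.2, 0.72], [-0.0004, -0.008, 0, 0, 0, -2.5, 0.72], [0, 0, 0, 0, 0, 0, 0.72]],
  ],
)

```text
time: 58.6
tcp_pos: [0.5145, -0.0181, 0.2785]
ee_rot: [[0.082, 0.997, 0.002], [0.997, -0.082, -0.0], [-0.0, 0.002, -1.0]]
force: [0.5, 0.4, 0.4]
gripper_width: 0.281
grip_force: 0.0
```

```bash
python3 -c "
from h import *
arc()"
```

```text
t58.6 p [ 0.5145 -0.0181  0.2785] phi-4.7 z [ 0.002 -0.    -1.   ] w0.281 gf0.0 F [0.5 0.4 0.4] q [-0.09  0.27  1.88 -0.    1.   -0.01]
r 0.18697792591610432 a 85.51817455746614
```

Request:
play_rows(
  series=[
    [[0, -0.006, 0, 0, 0, -1.8, 0.72], [0, -0.006, 0, 0, 0, -1.8, 0.72], [0, -0.006, 0, 0, 0, -1.8, 0.72], [0, 0, 0, 0, 0, 0, 0.72], [0, 0, 0, 0, 0, 0, 0.72]],
  ],
)

```text
time: 59.1
tcp_pos: [0.4977, -0.0175, 0.2778]
ee_rot: [[-0.009, 1.0, 0.001], [1.0, 0.009, -0.0], [-0.0, 0.001, -1.0]]
force: [-0.2, -0.1, 0.7]
gripper_width: 0.281
grip_force: 0.0
```

```bash
python3 -c "
from h import *
arc()"
```

```text
t59.1 p [ 0.4977 -0.0175  0.2778] phi0.5 z [ 0.001 -0.    -1.   ] w0.281 gf0.0 F [-0.2 -0.1  0.7] q [-0.1   0.24  1.91  0.    0.99 -0.11]
r 0.18709561539513017 a 90.67578980068005
```

Request:
play_rows(
  series=[
    [[0, -0.005, 0, 0, 0, -1.5, 0.72], [0, -0.005, 0, 0, 0, -1.5, 0.72], [0, -0.003, 0, 0, 0, -1, 0.72], [0, 0, 0, 0, 0, 0, 0.72], [0, 0, 0, 0, 0, 0, 0.72]],
  ],
)

```text
time: 59.6
tcp_pos: [0.4838, -0.0178, 0.2773]
ee_rot: [[-0.081, 0.997, -0.0], [0.997, 0.081, 0.0], [0.0, -0.0, -1.0]]
force: [0.3, -0.2, 0.6]
gripper_width: 0.278
grip_force: 0.0
```

```bash
python3 -c "
from h import *
arc()"
```

```text
t59.6 p [ 0.4838 -0.0178  0.2773] phi4.6 z [-0.  0. -1.] w0.278 gf0.0 F [ 0.3 -0.2  0.6] q [-0.1   0.22  1.94  0.    0.98 -0.18]
r 0.18744406455919962 a 94.92171436508397
```

Request:
play_rows(
  series=[
    [[0, -0.004, 0, 0, 0, -1, 0.72], [0, -0.003, 0, 0, 0, -1, 0.72], [0, -0.002, 0, 0, 0, 0, 0.72], [0, 0, 0, 0, 0, 0, 0.72], [0, 0, 0, 0, 0, 0, 0.72]],
  ],
)

```text
time: 60.1
tcp_pos: [0.4782, -0.0185, 0.2779]
ee_rot: [[-0.116, 0.993, 0.007], [0.993, 0.116, 0.0], [-0.0, 0.007, -1.0]]
force: [23.5, 4.3, -13.5]
gripper_width: 0.281
grip_force: 11.5
```

```bash
python3 -c "
from h import *
arc()"
```

```text
t60.1 p [ 0.4782 -0.0185  0.2779] phi6.7 z [ 0.007  0.    -1.   ] w0.281 gf11.5 F [ 23.5   4.3 -13.5] q [-0.1   0.21  1.96  0.    0.97 -0.22]
r 0.1872946954519676 a 96.66757385783353
```

Request:
play_rows(
  series=[
    [[0, 0.005, 0, 0, 0, 0, 0.72], [0, 0.001, 0, 0, 0, 0, 0.6], [0, 0, 0, 0, 0, 0, 0.3], [0, 0, 0, 0, 0, 0, 0.2], [0, 0, 0, 0, 0, 0, 0.2]],
  ],
)

```text
time: 60.6
tcp_pos: [0.4806, -0.018, 0.2773]
ee_rot: [[-0.116, 0.993, -0.0], [0.993, 0.116, 0.0], [0.0, -0.0, -1.0]]
force: [0.3, -0.1, -0.9]
gripper_width: 0.795
grip_force: 0.0
```

Request:
play_rows(
  series=[
    [[0, 0, -0.03, 0, 0, 0, 0.2], [0, 0, -0.03, 0, 0, 0, 0.2], [0, 0, -0.03, 0, 0, 0, 0.2], [0, 0, -0.03, 0, 0, 0, 0.2], [0, 0, 0, 0, 0, 0, 0.2]],
  ],
)

```text
time: 61.1
tcp_pos: [0.4822, -0.0181, 0.401]
ee_rot: [[-0.116, 0.993, 0.006], [0.993, 0.116, -0.001], [-0.001, 0.006, -1.0]]
force: [0.8, 0.0, -0.9]
gripper_width: 0.797
grip_force: 0.0
```

Request:
play_rows(
  series=[
    [[-0.04, 0, 0, 0, 0, 0, 0.2], [-0.04, 0, 0, 0, 0, 0, 0.2], [-0.04, 0, 0, 0, 0, 0, 0.2], [-0.04, 0.005, 0, 0, 0, 0, 0.2], [-0.04, 0.005, 0, 0, 0, 0, 0.2]],
  ],
)

```text
time: 61.6
tcp_pos: [0.5137, -0.2171, 0.3967]
ee_rot: [[-0.116, 0.993, -0.0], [0.993, 0.116, 0.0], [0.0, -0.0, -1.0]]
force: [0.9, -0.1, -0.2]
gripper_width: 0.801
grip_force: 0.0
```

Request:
play_rows(
  series=[
    [[-0.04, 0, 0, 0, 0, 0, 0.2], [-0.04, 0, 0, 0, 0, 0, 0.2], [-0.04, 0, 0, 0, 0, 0, 0.2], [0, 0, 0, 0, 0, 0, 0.2], [0, 0, 0, 0, 0, 0, 0.2]],
  ],
)

```text
time: 62.1
tcp_pos: [0.5274, -0.3352, 0.3961]
ee_rot: [[-0.114, 0.993, -0.001], [0.993, 0.114, 0.001], [0.001, -0.001, -1.0]]
force: [-0.2, -0.5, 0.6]
gripper_width: 0.803
grip_force: 0.0
```

Run:
```python
from h import *
st();im=get_image('top')[:,:,::-1];cv2.imwrite('pics/t9f.png',im)
cv2.imwrite('pics/t9.png',cv2.resize(im[130:310,120:390],(795,530),interpolation=cv2.INTER_CUBIC))
```

```text
t62.1 p [ 0.5274 -0.3352  0.3961] phi6.6 z [-0.001  0.001 -1.   ] w0.803 gf0.0 F [-0.2 -0.5  0.6] q [-0.61  0.34  1.47  0.    1.33 -0.73]
```

View pics/t9.png

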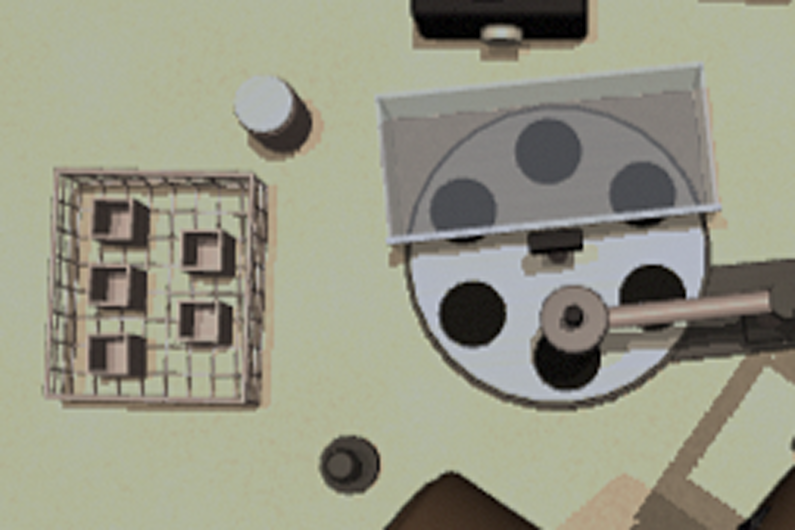

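The picture shows the five cups upright in the basket (basket around 160,290), all six pads empty, the knob back along y at (555,241), and the arm's head home over the front of the table at (573,318). Everything is in order, so I'm handing in.

```bash
python3 -c "
from plant import *
print(close_job())"
```

```text
the job is handed in; nothing more can be done
None
```

Job handed in at about 62 s: all five cups that were present are upright in the basket, the table is turned three clicks into its notch, and the dosing arm is back against its home stop. I don't know the verdict because `close_job()` returned none.

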